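# Clear, load and close the gilder's sample press

## Robot

A 6-joint arm with a two-finger parallel gripper is mounted at the origin on the work surface. World frame = base frame: x ahead of the robot, y to its left, z up, the work surface at z = 0. Lengths are in m, angles in rad, forces in N, time in s.
With the tool pointing down it reaches from about 0.35 to 0.775 m from the base axis. Payload 7.3 kg.
Tool frame: the origin (TCP) lies on the centre line of the jaws, within the pads' length; the fingertips stand 11 mm ahead of it and the grasp point (between the pads) lies 8 mm behind it; z points along the fingers, y is the direction in which the jaws open and shut (so a half turn about z gives the same grasp; the last joint's range is limited). The gripper opens to 92 mm and grips with 3 to 60 N. Pads are 19 mm wide; open, the fingers measure 130 mm over their backs; the gripper's body (75 mm by 190 mm) begins 47 mm behind the grasp point.
Start: joints at [-1.388, 0.342, 1.524, -0, 1.275, -0.146], TCP at [0.17, -0.497, 0.238] pointing down, gripper open.
Joint ranges: [-2.53, 2.53], [-0.77, 2.02], [0.04, 2.7], [-1, 4.14], [0.28, 2.66], [-3.11, 3.11]. Speed limits (rad/s): [2.57, 2.57, 3.14, 3.14, 3.14, 3.14].

## Interface

Orientations are given as [roll, pitch, yaw] about the fixed x, y, z axes, in that order (R = Rz(yaw) Ry(pitch) Rx(roll)).
In Python, from cell import robot gives the robot as it stands.
- The arm moves only by the tool jog_arm, never from a script. Its argument "deltas" is one flat list of numbers, 6 for each row, row after row: the shift along the world's x, y, z in units of 0.1 m (1.0 is 0.1 m), then the turn, a rotation vector about the world's x, y, z in units of 90 degrees (1.0 is 90 degrees). A call has 1 to 5 rows; each row is the pose to reach, as a shift and turn from the pose commanded when the call began; what a row does not reach only later rows make up. A row lasts 1/12 s, in which the tool goes at most 41.7 mm and 7.16 degrees, less where a joint would pass 70% of its speed; a pose out of reach is approached as far as the arm can. A call with a number of a shift or a turn outside -1 to 1 is refused whole. A call with a gripper value outside its range is refused whole. "claw" is the opening, from 0 (shut) to 1 (fully open), set as the call begins (left out, the last holds). The fingers move at their own pace and stop on an object; "newtons" is the grip in N (left out, the last holds). Time passes only in rows, so rows that repeat a pose let the fingers close. It gives the time, the measured TCP pose, the force and the opening at its end, in the units of the state.
- robot.observe(): the state, without advancing time (a new reading comes with each control period).
- robot.read_camera(name): name is "scene" or "top"; returns the picture (384x512x3 uint8, red, green, blue); there is no depth.
- robot.camera_params(name): a dict with "fx", "fy", "cx", "cy" (pixels), "k1" (the pictures are not rectified: a ray, as slopes to the right and down, at radius r is drawn at 1 + k1 r^2 times it, then the intrinsics apply), "R" (3x3) and "t" (3): a world point X has camera coordinates R X + t. Camera axes: x right, y down, z forward; pixel columns grow to the right and rows downward; lengths in m; the calibration is good to about 2 mm. A picture is of the moment at which its call begins. camera_params takes no time and is no camera call.
- robot.hand_in(): hands the job in, once; it reports no verdict.
The state is a dict: "time": time; "qpos": joint angles; "qvel": joint speeds; "joint_efforts": joint torques, N m; "tool_pos": TCP position; "tool_rot": TCP orientation; "contact_force": force on the tool from outside, world axes, zero at the start; "torque": the same for the moment, N m; "opening": finger opening in m.
Only numpy, scipy, OpenCV 4.12 (cv2) and the standard library are available. Lean on these libraries where they do the work, as an engineer would, in place of code of your own. Each camera call takes 0.05 s, during which the arm holds its last target. There are 200 camera calls.

## Task

Drop the bare wooden packing blocks left on the press tray into the grey bin and lay every gilded moulding sample flat on the tray, gilded side up, each on the tray floor inside the rim. Once it is loaded, slide the tray squarely under the press bridge, right in against the back stop, without the samples touching the press, and turn the T-handle clockwise just to its first click, so that its pointer settles on the green mark and never goes on towards the red one; leave the jars and the jar lid where they stand.

Things in the scene. Friction and masses are not known exactly. Their poses are not given: they have to be found in the camera images.
- sample1: Gilded moulding sample: gold reeded block with a red-brown foot, 76 mm (its x) x 40 mm (its y) x 24 mm high, about 100 g. Origin at the centre of its underside, z up, gilded side on +z. 3 or all 4 of the four are present, on the table to the left at various yaws.
- sample2: Gilded moulding sample: gold reeded block with a red-brown foot, 76 mm (its x) x 40 mm (its y) x 24 mm high, about 100 g. Origin at the centre of its underside, z up, gilded side on +z. 3 or all 4 of the four are present, on the table to the left at various yaws.
- sample3: Gilded moulding sample: gold reeded block with a red-brown foot, 76 mm (its x) x 40 mm (its y) x 24 mm high, about 100 g. Origin at the centre of its underside, z up, gilded side on +z. 3 or all 4 of the four are present, on the table to the left at various yaws.
- sample4: Gilded moulding sample: gold reeded block with a red-brown foot, 76 mm (its x) x 40 mm (its y) x 24 mm high, about 100 g. Origin at the centre of its underside, z up, gilded side on +z. 3 or all 4 of the four are present, on the table to the left at various yaws.
- block1: Bare pale wooden packing block 60 mm (x) x 36 mm (y) x 24 mm high, about 50 g, origin at the centre of its underside. 2 or 3 of the three are present, lying on the tray floor at the start.
- block2: Bare pale wooden packing block 60 mm (x) x 36 mm (y) x 24 mm high, about 50 g, origin at the centre of its underside. 2 or 3 of the three are present, lying on the tray floor at the start.
- block3: Bare pale wooden packing block 60 mm (x) x 36 mm (y) x 24 mm high, about 50 g, origin at the centre of its underside. 2 or 3 of the three are present, lying on the tray floor at the start.
- tray: Loose wooden tray, 190 mm (x) x 200 mm (y), about 0.5 kg, mid-table. Origin at the centre of its underside, z up. Floor 8 mm and rim top 14 mm above the underside; rim 6 mm wide; inside 178 x 188 mm: room for two by two samples with their length along y, 90 mm apart in x and 94 mm in y. A blue tab handle sticks out on its +y side.
- tab (a point): Grip point on the tray's blue tab: centre of its width and height, 155 mm along tray +y from the tray's centre and 19 mm up. The tab is 20 mm wide (x), 90 mm long (y, from 100 to 190 mm from the tray's centre), from 4 to 34 mm above the table.
- bin: Grey open bin, fixed, 100 mm (x) x 160 mm (y) x 70 mm high, wall 4 mm. Origin at the centre of its underside.
- press: Fixed green bench press, to the robot's right; origin on the table under its screw, z up. Two side walls (inner faces x +-110, outer +-140, y -115 to 70 mm, 92 mm high) carry a bridge, y -70 to 70, underside 62 and top 92 mm up; a screw foot hangs from its middle to 46 mm up. The bay below opens to the press's +y; a stop bar 20 mm high ends it, face at y = -100 mm. T-handle on top.
- bay (a point): Point on the table under the middle of the bridge, at the press's origin and with its axes. With the tray fully home against the stop bar, the tray's origin lies here and its axes agree with these (tab towards +y), so the tab's grip point is 155 mm towards +y of it, 85 mm out from the bridge's face.
- handle (a point): Centre of the T-handle's black bar, on the screw's vertical axis, 156 mm above the table, axes turning with the bar: bar 96 mm long (x), 16 mm wide (y), 24 mm high, standing 36 mm clear above the dial on a stem of 10 mm radius. The +x end is orange.
- pointer (a point): Tip of the orange pointer under the orange end of the bar, 49 mm from the axis, just above the dial. The dial turns with the screw and has three marks in clockwise order: white (where the pointer starts), green (34 degrees on, after the first click) and red (69 degrees on, after the second click).
- clutch (a joint): Clockwise slip of handle past dial, rad: 0 white, 0.6 green, 1.2 red. Turned clockwise from above, both run easily (0.08 N m) an unknown 0.25-0.75 rad until the dial stops; then the clutch slips: torque peaks at 0.35 N m near 0.15, reverses at 0.3 (the click) and carries it to rest at 0.6. Let go before 0.3 it springs back to 0. Past 0.6 torque rises to the second click, at 0.9.
- jar_a: Bystander: small jar of gold paint, 48 mm across, 60 mm high, origin at its foot.
- jar_b: Bystander: small brown jar with a black cap, 44 mm across, 55 mm high, origin at its foot.
- jar_c: Bystander: amber jar with a white cap, 52 mm across, 65 mm high, origin at its foot.
- jar_lid: Bystander: white jar lid, a disc 56 mm across and 12 mm high, origin at its underside.
Things that resemble listed ones, but are neither listed nor needed, are in the scene too. Leave any black or purple look-alike of the sample1 alone.

How it is judged:
On the way, in this order (a step that is already met when the one before it is completed fails the run):
1. packing blocks in the bin and all samples lying flat inside the tray rim, the tray still outside the press (x of sample1 in the frame of tray between -0.08 and 0.08 m and y of sample1 in the frame of tray between -0.085 and 0.085 m and z of sample1 in the frame of tray between 0.003 and 0.013 m and angle between each of sample1, sample2, sample3, sample4's own z axis and vertical below 0.15 rad and x of sample2 in the frame of tray between -0.08 and 0.08 m and y of sample2 in the frame of tray between -0.085 and 0.085 m and z of sample2 in the frame of tray between 0.003 and 0.013 m and x of sample3 in the frame of tray between -0.08 and 0.08 m and y of sample3 in the frame of tray between -0.085 and 0.085 m and z of sample3 in the frame of tray between 0.003 and 0.013 m and x of sample4 in the frame of tray between -0.08 and 0.08 m and y of sample4 in the frame of tray between -0.085 and 0.085 m and z of sample4 in the frame of tray between 0.003 and 0.013 m and x of block1 in the frame of bin between -0.05 and 0.05 m and y of block1 in the frame of bin between -0.08 and 0.08 m and z of each of block1, block2, block3 in the frame of bin below 0.075 m and x of block2 in the frame of bin between -0.05 and 0.05 m and y of block2 in the frame of bin between -0.08 and 0.08 m and x of block3 in the frame of bin between -0.05 and 0.05 m and y of block3 in the frame of bin between -0.08 and 0.08 m and y of tray in the frame of bay above 0.16 m and linear speed of each of sample1, sample2, sample3, sample4, block1, block2, block3, tray below 0.03 m/s), for 0.2 s.
2. tray slid home under the bridge, samples on it (y of tray in the frame of bay between -0.006 and 0.012 m and x of tray in the frame of bay between -0.02 and 0.02 m and angle between the x axis of tray and the x axis of press, either way round below 0.2 rad and height (world z) of tray below 0.008 m and x of sample1 in the frame of tray between -0.08 and 0.08 m and y of sample1 in the frame of tray between -0.085 and 0.085 m and z of sample1 in the frame of tray between 0.003 and 0.013 m and angle between each of sample1, sample2, sample3, sample4's own z axis and vertical below 0.15 rad and x of sample2 in the frame of tray between -0.08 and 0.08 m and y of sample2 in the frame of tray between -0.085 and 0.085 m and z of sample2 in the frame of tray between 0.003 and 0.013 m and x of sample3 in the frame of tray between -0.08 and 0.08 m and y of sample3 in the frame of tray between -0.085 and 0.085 m and z of sample3 in the frame of tray between 0.003 and 0.013 m and x of sample4 in the frame of tray between -0.08 and 0.08 m and y of sample4 in the frame of tray between -0.085 and 0.085 m and z of sample4 in the frame of tray between 0.003 and 0.013 m), for 0.2 s.
3. T-handle turned over its first click (value of joint clutch between 0.48 and 0.75 rad and y of tray in the frame of bay between -0.006 and 0.012 m and x of tray in the frame of bay between -0.02 and 0.02 m and angle between the x axis of tray and the x axis of press, either way round below 0.2 rad and height (world z) of tray below 0.008 m), for 0.2 s.
At the end, for the whole second after the job is handed in: Blocks in the bin; samples flat (0.15 rad), gilded side up, on the tray floor inside the rim; tray home: within 12 mm of the stop, 20 mm sideways, 0.2 rad square; clutch resting at the first click (0.48 to 0.75 rad); blocks at rest (all of step 3 and x of sample1 in the frame of tray between -0.08 and 0.08 m and y of sample1 in the frame of tray between -0.085 and 0.085 m and z of sample1 in the frame of tray between 0.003 and 0.013 m and angle between each of sample1, sample2, sample3, sample4's own z axis and vertical below 0.15 rad and x of sample2 in the frame of tray between -0.08 and 0.08 m and y of sample2 in the frame of tray between -0.085 and 0.085 m and z of sample2 in the frame of tray between 0.003 and 0.013 m and x of sample3 in the frame of tray between -0.08 and 0.08 m and y of sample3 in the frame of tray between -0.085 and 0.085 m and z of sample3 in the frame of tray between 0.003 and 0.013 m and x of sample4 in the frame of tray between -0.08 and 0.08 m and y of sample4 in the frame of tray between -0.085 and 0.085 m and z of sample4 in the frame of tray between 0.003 and 0.013 m and x of block1 in the frame of bin between -0.05 and 0.05 m and y of block1 in the frame of bin between -0.08 and 0.08 m and z of each of block1, block2, block3 in the frame of bin below 0.075 m and x of block2 in the frame of bin between -0.05 and 0.05 m and y of block2 in the frame of bin between -0.08 and 0.08 m and x of block3 in the frame of bin between -0.05 and 0.05 m and y of block3 in the frame of bin between -0.08 and 0.08 m and linear speed of each of block1, block2, block3 below 0.05 m/s); the robot touches nothing.
It fails at once if the clutch goes on towards the second click (value of joint clutch above 0.88 rad).
It fails at once if a sample touches the press (contact force between any of sample1, sample2, sample3, sample4 and press above 1 N).
It fails at once if a bystander is moved by more than 50 mm or knocked over (distance of any of jar_a, jar_b, jar_c, jar_lid from where it was at the start of the episode above 0.05 m or angle between any of jar_a, jar_b, jar_c's own z axis and vertical above 0.6 rad).
Of block1, block2, block3 only 2 to 3 are there at a start; the rules pass over those that are not, and their reading is None.
Of sample1, sample2, sample3, sample4 only 3 to 4 are there at a start; the rules pass over those that are not, and their reading is None.
At some moment in a run one of sample1, sample2, sample3, sample4 may be knocked a few centimetres aside while the robot is not near it.
Once in a run the grip may slacken for a moment while it holds something.
It also fails if it takes over 208 s, if anything falls off the work surface, if the arm or the gripper's body presses on something with over 40 N, if the wrist force passes 120 N, or if a joint passes its speed limit or range.

## Working session

There is one attempt and no reset: what is moved stays moved. The work goes in short steps, Python scripts to look and compute and a tool call to move; the robot and the scene stay as the last step left them, time stands still between calls to the robot, and variables do not carry over. Pictures are saved under pics/ and viewed, about 12 in all and at most 16, crops included, and the job is handed in when it is done.

Besides the shell and the picture viewer there is one more tool, called as name(argument=value, ...), one argument or row to a line, values as JSON. jog_arm: Moves the arm, as the interface text tells. Its arguments: {"type":"object","properties":{"deltas":{"type":"array","items":{"type":"number"}},"claw":{"type":"number"},"newtons":{"type":"number"}},"required":["deltas"]}

```bash
ls; mkdir -p pics
cat > h.py <<'E'
import numpy as np, cv2
from cell import robot
def snap(name,fn,crop=None,scale=1):
    im=robot.read_camera(name); cv2.imwrite('pics/raw_'+fn+'.png',im[:,:,::-1])
    if crop: im=im[crop[1]:crop[3],crop[0]:crop[2]]
    if scale!=1: im=cv2.resize(im,None,fx=scale,fy=scale,interpolation=cv2.INTER_CUBIC)
    cv2.imwrite('pics/'+fn+'.png',im[:,:,::-1]); return im
def cam(name):
    p=robot.camera_params(name); return p,np.array(p['R']),np.array(p['t'])
def w(name,u,v,z):
    p,R,t=cam(name); d=np.array([(u-p['cx'])/p['fx'],(v-p['cy'])/p['fy']]); s=d.copy()
    for _ in range(30): s=d/(1+p['k1']*(s@s))
    r=R.T@np.array([*s,1]); c=-R.T@t
    return (c+r*(z-c[2])/r[2])[:2]
def px(name,X):
    p,R,t=cam(name); c=R@np.array(X,float)+t; s=c[:2]/c[2]; s=s*(1+p['k1']*(s@s))
    return np.array([s[0]*p['fx']+p['cx'],s[1]*p['fy']+p['cy']])
E
python3 - <<'E'
from h import *
snap('top','t0',scale=1.56); snap('scene','s0',scale=1.56)
for n in('top','scene'):
    p,R,t=cam(n); print(n,p['fx'],p['k1'],-R.T@t, R[2])
E
```

```text
pics
top 418.39870826038447 -0.059841024784104684 [0.27908179 0.12872417 1.40095725] [ 0.18908125 -0.00120127 -0.98196071]
scene 374.0848647307811 -0.08428809411662538 [1.12783451 0.52752968 0.68155384] [-0.65242157 -0.42848739 -0.62509572]
```

View pics/t0.png

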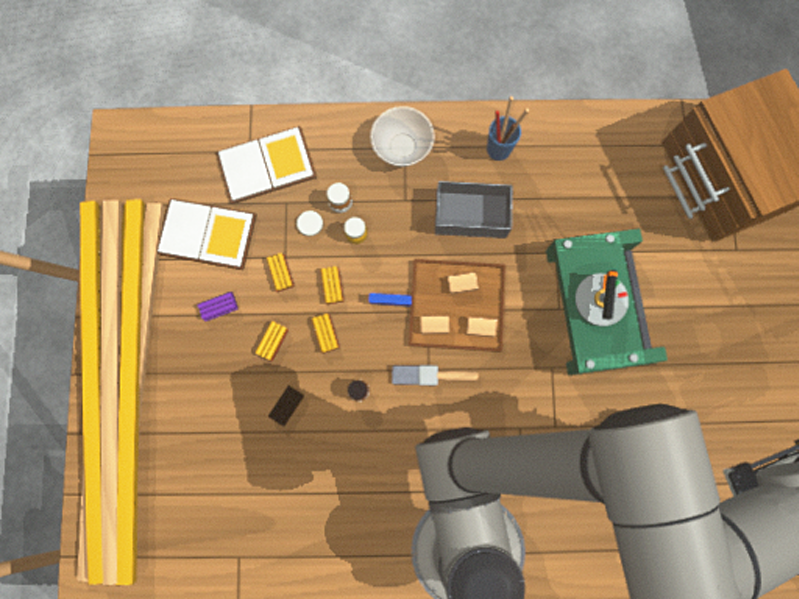

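View pics/s0.png

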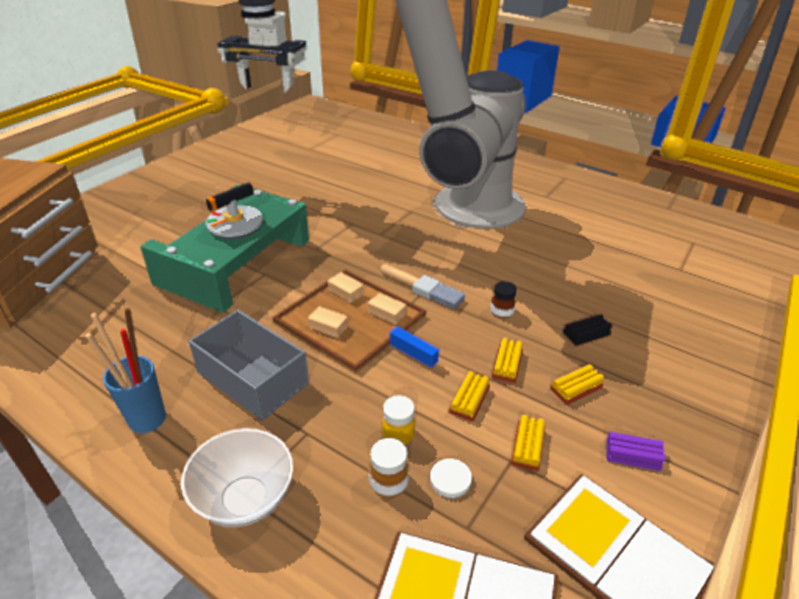

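The top view shows four samples at about (279,271), (331,284), (324,332) and (270,341), three blocks on the tray at (463,282), (435,324) and (481,327), the bin at (474,208), and the press at (600,300) in the 1.56x picture. The purple and black look-alikes are at (217,306) and (286,405). The scene view agrees, with all samples gilded side up.

```bash
cat >> h.py <<'E'
def blobs(im,mask,zt,amin=60,roi=None,name='top'):
    m=mask.astype(np.uint8)
    m=cv2.morphologyEx(m,cv2.MORPH_CLOSE,np.ones((5,5),np.uint8))
    out=[]
    for c in cv2.findContours(m,cv2.RETR_EXTERNAL,cv2.CHAIN_APPROX_NONE)[0]:
        if cv2.contourArea(c)<amin: continue
        P=np.array([w(name,*q[0],zt) for q in c])
        (cx,cy),(a,b),an=cv2.minAreaRect((P*1000).astype(np.float32))
        if a<b: a,b,an=b,a,an+90
        out.append((round(cx/1000,4),round(cy/1000,4),round(a),round(b),round((an+90)%180-90,1),np.round(c[:,0].mean(0)*1.5625)))
    return out
def hsv(im): return cv2.split(cv2.cvtColor(im,cv2.COLOR_RGB2HSV))
def rd(fn): return cv2.imread('pics/raw_'+fn+'.png')[:,:,::-1].copy()
def masks(im):
    h,s,v=hsv(im); 
    return dict(gold=(h>19)&(h<32)&(s>190)&(v>110), pale=(h>8)&(h<28)&(s<125)&(s>50)&(v>190), blue=(h>105)&(h<125)&(s>180)&(v>90), tray=(h<16)&(s>130)&(v<150)&(v>50), green=(h>60)&(h<90)&(s>90))
E
python3 - <<'E'
from h import *
im=rd('t0'); M=masks(im)
for k,z in(('gold',.024),('pale',.032),('blue',.034),('tray',.014),('green',.092)):
    print(k); [print('  ',b) for b in blobs(im,M[k],z)]
h,s,v=hsv(im)
for u,vv in((463,282),(435,324),(508,340),(415,340),(540,340),(450,300)):
    a,b=int(u/1.5625),int(vv/1.5625); print(u,vv,h[b,a],s[b,a],v[b,a])
# bin rim corners z=.07
for u,vv in((437,183),(512,183),(512,236),(436,234)): print('bin',w('top',u/1.5625,vv/1.5625,.07))
# tray corners
for u,vv in((414,260),(505,263),(500,351),(407,345)): print('tray',w('top',u/1.5625,vv/1.5625,.014))
# press top wall corners
for u,vv in((549,237),(640,230),(666,358),(572,374)): print('press',w('top',u/1.5625,vv/1.5625,.092))
for u,vv in((612,272),(608,319)): print('bar',w('top',u/1.5625,vv/1.5625,.168))
for n,(u,vv) in dict(jl=(310,222),ja=(355,230),jc=(338,194),jb=(357,390)).items(): print(n,w('top',u/1.5625,vv/1.5625,.03))
c=im[140:245,345:435]; cv2.imwrite('pics/c1.png',cv2.resize(c,None,fx=6,fy=5.7,interpolation=cv2.INTER_CUBIC)[:,:,::-1])
E
```

```text
gold
   (0.4363, 0.4066, 75, 36, -26.9, array([270., 341.]))
   (0.4506, 0.2917, 77, 34, 15.9, array([325., 333.]))
   (0.5544, 0.2778, 75, 35, 8.3, array([331., 285.]))
   (0.5855, 0.3909, 75, 34, 17.6, array([279., 272.]))
   (0.6668, 0.5108, 83, 62, -12.0, array([225., 237.]))
   (0.3505, 0.7905, 810, 39, 4.4, array([ 91., 392.]))
   (0.3502, 0.7065, 812, 46, 2.4, array([129., 393.]))
   (0.8489, 0.3825, 81, 60, 16.5, array([286., 157.]))
paleTraceback (most recent call last):
  File "<stdin>", line 4, in <module>
  File "h.py", line 24, in blobs
    P=np.array([w(name,*q[0],zt) for q in c])
                ~^^^^^^^^^^^^^^^
  File "h.py", line 11, in w
    p,R,t=cam(name); d=np.array([(u-p['cx'])/p['fx'],(v-p['cy'])/p['fy']]); s=d.copy()
          ~~~^^^^^^
  File "h.py", line 9, in cam
    p=robot.camera_params(name); return p,np.array(p['R']),np.array(p['t'])
ValueError: time passes only in moves, steps and waits
```

```bash
python3 - <<'E'
s=open('h.py').read()
s=s.replace("def cam(name):\n    p=robot.camera_params(name);","_C={}\ndef cam(name):\n    if name not in _C: _C[name]=robot.camera_params(name)\n    p=_C[name];")
open('h.py','w').write(s)
E
python3 - <<'E'
from h import *
im=rd('t0'); M=masks(im)
roi=np.zeros(im.shape[:2],bool); roi[140:250,230:435]=1
for k,z in(('gold',.024),('pale',.032),('blue',.034),('tray',.014),('green',.092)):
    print(k); [print('  ',b) for b in blobs(im,M[k]&(roi|(k=='gold')),z)]
h,s,v=hsv(im)
for u,vv in((463,282),(435,324),(508,340),(415,340),(540,340),(450,300)):
    a,b=int(u/1.5625),int(vv/1.5625); print(u,vv,h[b,a],s[b,a],v[b,a])
for u,vv in((437,183),(512,183),(512,236),(436,234)): print('bin',w('top',u/1.5625,vv/1.5625,.07))
for u,vv in((414,260),(505,263),(500,351),(407,345)): print('tray',w('top',u/1.5625,vv/1.5625,.014))
for u,vv in((549,237),(640,230),(666,358),(572,374)): print('press',w('top',u/1.5625,vv/1.5625,.092))
for u,vv in((612,272),(608,319)): print('bar',w('top',u/1.5625,vv/1.5625,.168))
for n,(u,vv) in dict(jl=(310,222),ja=(355,230),jc=(338,194),jb=(357,390)).items(): print(n,w('top',u/1.5625,vv/1.5625,.03))
c=im[140:245,345:435]; cv2.imwrite('pics/c1.png',cv2.resize(c,None,fx=5.6,fy=5.6,interpolation=cv2.INTER_CUBIC)[:,:,::-1])
E
```

```text
gold
   (0.4363, 0.4066, 75, 36, -26.9, array([270., 341.]))
   (0.4506, 0.2917, 77, 34, 15.9, array([325., 333.]))
   (0.5544, 0.2778, 75, 35, 8.3, array([331., 285.]))
   (0.5855, 0.3909, 75, 34, 17.6, array([279., 272.]))
   (0.6668, 0.5108, 83, 62, -12.0, array([225., 237.]))
   (0.3505, 0.7905, 810, 39, 4.4, array([ 91., 392.]))
   (0.3502, 0.7065, 812, 46, 2.4, array([129., 393.]))
   (0.8489, 0.3825, 81, 60, 16.5, array([286., 157.]))
pale
   (0.3548, 0.0134, 85, 16, 88.9, array([458., 376.]))
   (0.4586, -0.0428, 60, 37, 87.9, array([482., 326.]))
   (0.4638, 0.0578, 56, 30, 89.0, array([435., 324.]))
   (0.5529, -0.0044, 61, 35, -83.7, array([463., 282.]))
blue
   (0.5193, 0.1524, 83, 16, 85.4, array([390., 299.]))
tray
   (0.4684, -0.1684, 203, 74, -7.9, array([541., 322.]))
   (0.5105, 0.0193, 265, 223, -89.0, array([454., 305.]))
   (0.5941, -0.1521, 83, 68, -4.6, array([529., 261.]))
   (0.6751, -0.4595, 57, 29, 89.3, array([664., 225.]))
green
   (0.5003, -0.2983, 277, 181, 6.6, array([608., 301.]))
463 282 20 103 247
435 324 19 101 246
508 340 16 132 180
415 340 14 157 185
540 340 16 129 125
450 300 14 156 178
bin [0.76332532 0.04757745]
bin [ 0.76081354 -0.11345187]
bin [ 0.6431331  -0.10739465]
bin [0.65015663 0.05286588]
tray [0.60796123 0.09921286]
tray [ 0.59784783 -0.09897163]
tray [ 0.40636791 -0.07940819]
tray [0.42273382 0.11791646]
press [ 0.63375508 -0.18048612]
press [ 0.64605383 -0.37318192]
press [ 0.37815929 -0.40347227]
press [ 0.35039527 -0.20999063]
bar [ 0.54111188 -0.28136283]
bar [ 0.44931939 -0.26645443]
jl [0.69341825 0.32469716]
ja [0.67344991 0.2264402 ]
jc [0.75635727 0.26366874]
jb [0.32912184 0.22361599]
```

View pics/c1.png

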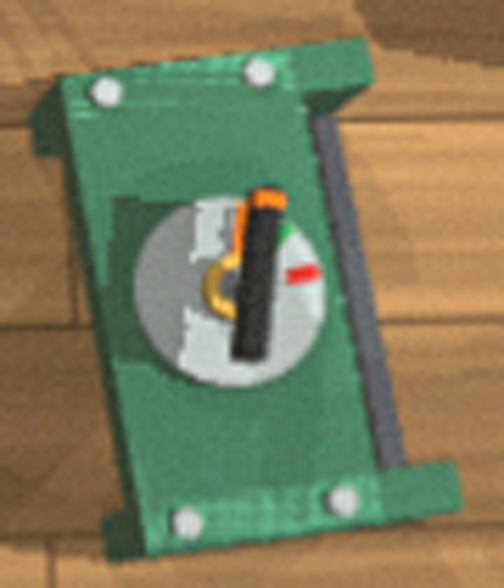

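The crop shows the dial with the handle's orange end up at (268,200), the green mark at (288,232) just clockwise of it, and red at (303,272). The press is turned about +6° and opens towards the tray.

```bash
cat >> h.py <<'E'
def st():
    s=robot.observe(); p=np.array(s['tool_pos']); r=np.array(s['tool_rot'])
    print('t',round(s['time'],2),'p',np.round(p,4),'rpy',np.round(np.degrees(r),2),'q',np.round(s['qpos'],2),'F',np.round(s['contact_force'],1),'T',np.round(s['torque'],2),'op',round(s['opening'],4)); return s
E
python3 - <<'E'
from h import *
st()
f=lambda u,v:w('top',345+u/5.6,140+v/5.6,.093)
B=[f(107,92),f(260,72),f(343,500),f(188,522)]
print(np.round(B,4),np.mean(B,0))
for a,b in((3,0),(2,1)): d=B[b]-B[a]; print(np.degrees(np.arctan2(d[1],d[0])),np.linalg.norm(d))
for u,v in((268,190),(250,358)): print(w('top',345+u/5.6,140+v/5.6,.168))
E
```

```text
t 0.1 p [ 0.1695 -0.4966  0.2371] rpy [-1.7992e+02 -1.0000e-02  1.8840e+01] q [-1.39  0.34  1.52 -0.    1.28 -0.15] F [0.8 0.1 0.1] T [-0.01  0.02 -0.03] op 0.0921
[[ 0.617  -0.2208]
 [ 0.6276 -0.3111]
 [ 0.379  -0.3391]
 [ 0.3686 -0.2503]] [ 0.49803036 -0.28033334]
6.7853910045328805 0.25009818440192727
6.411657241253654 0.25013617287368267
[ 0.54152139 -0.28501338]
[ 0.44998675 -0.26808845]
```

jog_arm(
  deltas=[0.33,0.33,0,0,0,0.06,0.66,0.66,0,0,0,0.12,0.77,0.98,0,0,0,0.17,0.77,0.98,0,0,0,0.17],
  claw=0.65,
  newtons=30,
)

```text
time: 0.43
tool_pos: [0.2487, -0.3931, 0.2372]
tool_rot: [-3.138, -0.003, 0.604]
contact_force: [0.4, 0.3, -0.7]
opening: 0.0696
```

jog_arm(
  deltas=[0.77,0.98,0,0,0,0.17,0.77,0.98,0,0,0,0.17,0.77,0.98,0,0,0,0.17],
)

```text
time: 0.68
tool_pos: [0.3239, -0.2995, 0.2375]
tool_rot: [-3.141, -0.0, 0.868]
contact_force: [0.9, -0.9, -0.9]
opening: 0.06
```

jog_arm(
  deltas=[0.77,0.98,0,0,0,0.17,0.77,0.98,0,0,0,0.17,0.77,0.98,0,0,0,0.17],
)

```text
time: 0.93
tool_pos: [0.4012, -0.201, 0.2377]
tool_rot: [-3.141, -0.0, 1.136]
contact_force: [1.6, -0.2, -0.4]
opening: 0.0599
```

jog_arm(
  deltas=[0.77,0.98,0,0,0,0.17,0.77,0.98,0,0,0,0.17,0.77,0.98,0,0,0,0.17],
)

```text
time: 1.18
tool_pos: [0.4783, -0.1029, 0.2376]
tool_rot: [-3.141, 0.0, 1.404]
contact_force: [0.4, -1.2, 1.1]
opening: 0.0597
```

jog_arm(
  deltas=[0.75,1,0,0,0,0.18,0.75,1,0,0,0,0.18,0.75,1,0,0,0,0.18,0.75,1,0,0,0,0.18],
)

```text
time: 1.52
tool_pos: [0.5553, 0.0008, 0.2369]
tool_rot: [3.14, -0.002, 1.687]
contact_force: [-0.9, -0.1, -0.4]
opening: 0.0596
```

jog_arm(
  deltas=[0,0,-1,0,0,0,0,0,-1,0,0,0,0,0,-1,0,0,0,0,0,-1,0,0,0],
)

```text
time: 1.85
tool_pos: [0.5493, -0.0046, 0.133]
tool_rot: [-3.132, -0.002, 1.679]
contact_force: [-0.0, 0.1, 0.6]
opening: 0.0599
```

jog_arm(
  deltas=[0,0,-0.4,0,0,0,0,0,-0.7,0,0,0,0,0,-0.9,0,0,0,0,0,-0.9,0,0,0,0,0,-0.9,0,0,0],
)

```text
time: 2.27
tool_pos: [0.5529, -0.0052, 0.0485]
tool_rot: [-3.142, 0.0, 1.679]
contact_force: [0.2, -0.2, -0.1]
opening: 0.0595
```

jog_arm(
  deltas=[0,0,-0.1,0,0,0,0,0,-0.2,0,0,0,0,0,-0.2,0,0,0],
)

```text
time: 2.52
tool_pos: [0.5522, -0.0049, 0.0271]
tool_rot: [-3.141, -0.0, 1.68]
contact_force: [-0.3, 0.8, -0.0]
opening: 0.0599
```

jog_arm(
  deltas=[0,0,0,0,0,0,0,0,0,0,0,0,0,0,0,0,0,0,0,0,0,0,0,0],
  claw=0,
)

```text
time: 2.85
tool_pos: [0.5529, -0.0049, 0.0282]
tool_rot: [3.14, 0.0, 1.68]
contact_force: [-0.2, -0.1, -0.1]
opening: 0.0377
```

jog_arm(
  deltas=[0,0,0.3,0,0,0,0,0,0.6,0,0,0,0,0,0.9,0,0,0,0,0,0.9,0,0,0],
)

```text
time: 3.18
tool_pos: [0.5558, -0.0053, 0.1237]
tool_rot: [3.131, 0.003, 1.68]
contact_force: [1.3, -1.5, -0.1]
opening: 0.036
```

jog_arm(
  deltas=[0.3,-0.1,0,0,0,0,0.6,-0.2,0,0,0,0,0.8,-0.3,0,0,0,0],
)

```text
time: 3.43
tool_pos: [0.6346, -0.0352, 0.1182]
tool_rot: [3.139, 0.001, 1.68]
contact_force: [0.2, -0.1, -1.0]
opening: 0.0358
```

jog_arm(
  deltas=[0.4,-0.15,0,0,0,-0.03,0.7,-0.3,0,0,0,-0.06,0.79,-0.33,-0.1,0,0,-0.06,0.79,-0.33,-0.3,0,0,-0.06,0.79,-0.33,-0.33,0,0,-0.06],
)

```text
time: 3.85
tool_pos: [0.71, -0.068, 0.0803]
tool_rot: [-3.136, -0.001, 1.585]
contact_force: [-1.0, -0.5, -1.5]
opening: 0.0357
```

jog_arm(
  deltas=[0,0,0,0,0,0,0,0,0,0,0,0,0,0,0,0,0,0],
  claw=0.6,
)

```text
time: 4.1
tool_pos: [0.7119, -0.0677, 0.0862]
tool_rot: [3.14, 0.0, 1.586]
contact_force: [0.9, 0.3, 0.3]
opening: 0.0507
```

Run:
```python
from h import *
st(); snap('scene','s1',scale=1.56)
```

```text
t 4.1 p [ 0.7119 -0.0677  0.0862] rpy [1.7989e+02 2.0000e-02 9.0860e+01] q [-0.2   0.82  1.1  -0.    1.22 -0.22] F [0.9 0.3 0.3] T [-0.03 -0.14  0.02] op 0.0507
```

View pics/s1.png

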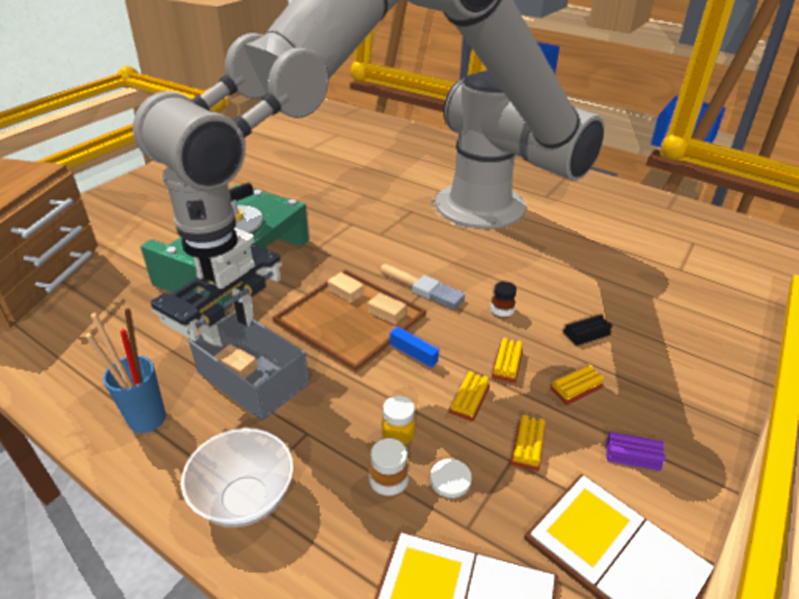

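The first block lies in the bin at about (238,362). The others are undisturbed.

jog_arm(
  deltas=[0,0,0.4,0,0,0,-0.4,0,0.4,0,0,0,-0.8,0.1,0.4,0,0,-0.03],
)

```text
time: 4.4
tool_pos: [0.6347, -0.0598, 0.1291]
tool_rot: [3.13, 0.003, 1.538]
contact_force: [-0.0, 1.1, -1.3]
opening: 0.0551
```

jog_arm(
  deltas=[-0.4,0.05,0,0,0,0,-0.8,0.1,0,0,0,0,-1,0.1,0,0,0,0],
  claw=0.62,
)

```text
time: 4.65
tool_pos: [0.5271, -0.0465, 0.1258]
tool_rot: [-3.14, -0.0, 1.539]
contact_force: [-0.2, 0.6, 0.2]
opening: 0.057
```

jog_arm(
  deltas=[-0.4,0.05,0,0,0,0,-0.73,0.05,0,0,0,0,-0.73,0.05,-0.3,0,0,0,-0.73,0.05,-0.6,0,0,0,-0.73,0.05,-0.6,0,0,0],
)

```text
time: 5.07
tool_pos: [0.456, -0.0423, 0.0626]
tool_rot: [-3.137, -0.001, 1.538]
contact_force: [-1.7, 0.3, 0.2]
opening: 0.0568
```

jog_arm(
  deltas=[0,0,-0.2,0,0,0,0,0,-0.37,0,0,0,0,0,-0.37,0,0,0],
)

```text
time: 5.32
tool_pos: [0.458, -0.0426, 0.0271]
tool_rot: [-3.139, -0.001, 1.538]
contact_force: [-0.4, -0.1, 0.0]
opening: 0.0576
```

jog_arm(
  deltas=[0,0,0,0,0,0,0,0,0,0,0,0,0,0,0,0,0,0,0,0,0,0,0,0],
  claw=0,
)

```text
time: 5.65
tool_pos: [0.4594, -0.043, 0.029]
tool_rot: [3.139, 0.001, 1.538]
contact_force: [0.0, -0.5, 6.3]
opening: 0.0365
```

jog_arm(
  deltas=[0,0,0.3,0,0,0,0,0,0.6,0,0,0,0,0,0.9,0,0,0,0,0,0.9,0,0,0],
)

```text
time: 5.98
tool_pos: [0.4616, -0.0436, 0.1232]
tool_rot: [3.132, 0.002, 1.539]
contact_force: [1.5, 0.4, 0.1]
opening: 0.0364
```

jog_arm(
  deltas=[0.4,0.1,0,0,0,0,0.8,0.2,0,0,0,0,1,0.3,0,0,0,0],
)

```text
time: 6.23
tool_pos: [0.5623, -0.0128, 0.1186]
tool_rot: [3.137, 0.0, 1.538]
contact_force: [-1.2, 0.3, -0.5]
opening: 0.0362
```

jog_arm(
  deltas=[0.4,0.1,0,0,0,0,0.7,0.18,0,0,0,0,1,0.18,0,0,0,0],
)

```text
time: 6.48
tool_pos: [0.6598, 0.007, 0.1176]
tool_rot: [-3.142, -0.001, 1.54]
contact_force: [0.8, -0.0, 0.0]
opening: 0.0363
```

jog_arm(
  deltas=[0.35,0,0,0,0,0.01,0.53,0,-0.1,0,0,0.02,0.53,0,-0.33,0,0,0.02,0.53,0,-0.33,0,0,0.02],
)

```text
time: 6.82
tool_pos: [0.7096, 0.0054, 0.0794]
tool_rot: [-3.134, -0.001, 1.57]
contact_force: [-2.2, -0.6, -2.5]
opening: 0.0365
```

jog_arm(
  deltas=[0,0,0,0,0,0,0,0,0,0,0,0,0,0,0,0,0,0],
  claw=0.55,
)

```text
time: 7.07
tool_pos: [0.7118, 0.005, 0.0866]
tool_rot: [3.139, 0.0, 1.57]
contact_force: [0.7, -1.0, -0.3]
opening: 0.0494
```

jog_arm(
  deltas=[0,0,0.4,0,0,0,-0.4,0.05,0.4,0,0,0,-0.8,0.13,0.4,0,0,0],
)

```text
time: 7.32
tool_pos: [0.6347, 0.0171, 0.1295]
tool_rot: [3.13, 0.001, 1.569]
contact_force: [1.1, 0.7, -0.8]
opening: 0.0507
```

jog_arm(
  deltas=[-0.4,0.05,0,0,0,0,-0.8,0.1,0,0,0,0,-1,0.2,0,0,0,0],
  claw=0.62,
)

```text
time: 7.57
tool_pos: [0.5271, 0.0381, 0.1262]
tool_rot: [-3.141, 0.0, 1.569]
contact_force: [0.5, 0.0, 0.2]
opening: 0.057
```

jog_arm(
  deltas=[-0.4,0.1,0,0,0,0,-0.67,0.2,0,0,0,0,-0.67,0.2,-0.3,0,0,0,-0.67,0.2,-0.6,0,0,0,-0.67,0.2,-0.6,0,0,0],
)

```text
time: 7.98
tool_pos: [0.4619, 0.0583, 0.0628]
tool_rot: [-3.137, -0.0, 1.57]
contact_force: [-1.6, -1.2, -1.5]
opening: 0.0569
```

Run:
```python
from h import *
st(); snap('scene','s2',crop=(100,100,400,325),scale=2.6)
```

```text
t 7.98 p [0.4619 0.0583 0.0628] rpy [-1.7975e+02 -1.0000e-02  8.9950e+01] q [-0.04  0.47  1.9  -0.    0.78 -0.04] F [-1.6 -1.2 -1.5] T [-0.   -0.07 -0.02] op 0.0569
```

View pics/s2.png

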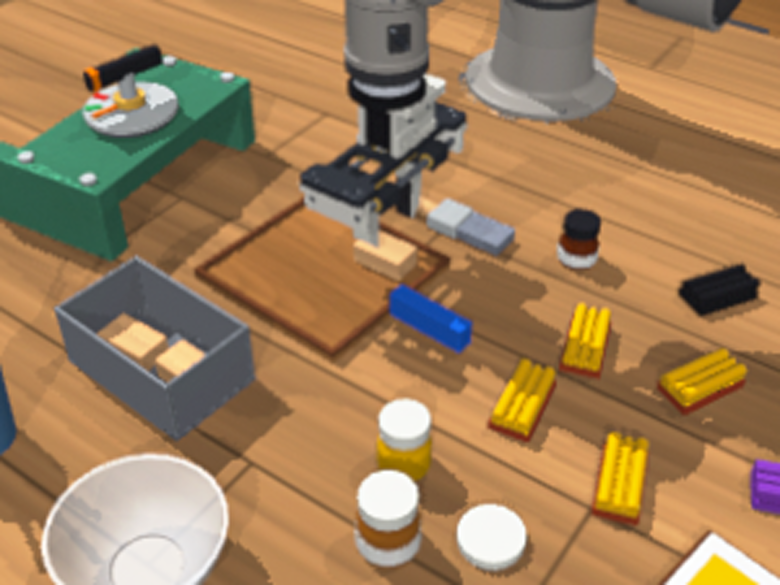

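Two blocks lie flat in the bin at (137,342) and (181,360), and the gripper straddles the third.

jog_arm(
  deltas=[0,0,-0.2,0,0,0,0,0,-0.37,0,0,0,0,0,-0.37,0,0,0],
)

```text
time: 8.28
tool_pos: [0.4644, 0.0579, 0.0276]
tool_rot: [-3.14, -0.0, 1.569]
contact_force: [-0.4, 0.5, 0.0]
opening: 0.0569
```

jog_arm(
  deltas=[0,0,0,0,0,0,0,0,0,0,0,0,0,0,0,0,0,0,0,0,0,0,0,0],
  claw=0,
)

```text
time: 8.62
tool_pos: [0.4654, 0.0581, 0.029]
tool_rot: [3.139, 0.0, 1.57]
contact_force: [-1.6, -0.2, 6.9]
opening: 0.0357
```

jog_arm(
  deltas=[0,0,0.3,0,0,0,0,0,0.6,0,0,0,0,0,0.9,0,0,0,0,0,0.9,0,0,0],
)

```text
time: 8.95
tool_pos: [0.4677, 0.0581, 0.1233]
tool_rot: [3.131, 0.0, 1.57]
contact_force: [1.1, 0.9, -0.2]
opening: 0.0357
```

jog_arm(
  deltas=[0.4,-0.1,0,0,0,0,0.8,-0.2,0,0,0,0,1,-0.4,0,0,0,0],
)

```text
time: 9.2
tool_pos: [0.5682, 0.0187, 0.1186]
tool_rot: [3.137, -0.0, 1.571]
contact_force: [-0.7, 0.9, -0.8]
opening: 0.0359
```

jog_arm(
  deltas=[0.4,-0.1,0,0,0,0,0.7,-0.3,0,0,0,0,1,-0.4,0,0,0,0],
)

```text
time: 9.45
tool_pos: [0.6659, -0.0239, 0.1176]
tool_rot: [3.141, 0.001, 1.569]
contact_force: [0.6, -0.3, -0.1]
opening: 0.0361
```

jog_arm(
  deltas=[0.35,0,0,0,0,0,0.48,-0.08,-0.1,0,0,0,0.48,-0.08,-0.3,0,0,0,0.48,-0.08,-0.3,0,0,0],
)

```text
time: 9.78
tool_pos: [0.7107, -0.0301, 0.0828]
tool_rot: [-3.134, -0.001, 1.569]
contact_force: [-0.5, 1.0, -2.5]
opening: 0.0358
```

jog_arm(
  deltas=[0,0,0,0,0,0,0,0,0,0,0,0,0,0,0,0,0,0],
  claw=0.55,
)

```text
time: 10.03
tool_pos: [0.7129, -0.0297, 0.0895]
tool_rot: [3.139, 0.0, 1.57]
contact_force: [-0.6, -0.5, -0.1]
opening: 0.049
```

jog_arm(
  deltas=[0,0,0.4,0,0,0,0,0,0.8,0,0,0,-0.4,0.1,0.8,0,0,0,-0.7,0.3,0.8,0,0,0],
)

```text
time: 10.37
tool_pos: [0.6452, -0.0018, 0.1737]
tool_rot: [3.129, 0.002, 1.568]
contact_force: [0.7, 1.0, -2.2]
opening: 0.0505
```

Run:
```python
from h import *
st(); im=snap('top','t3',scale=1.56); im=rd('t3'); M=masks(im)
[print('  ',b) for b in blobs(im,M['gold'],.024) if b[2]<100]
[print(' b ',b) for b in blobs(im,M['blue'],.034) if b[2]<120]
```

```text
t 10.37 p [ 0.6452 -0.0018  0.1737] rpy [1.7926e+02 1.3000e-01 8.9820e+01] q [-0.12  0.61  1.27 -0.    1.25 -0.12] F [ 0.7  1.  -2.2] T [ 0.05 -0.14  0.06] op 0.0505
   (0.4362, 0.4064, 75, 35, -26.0, array([271., 341.]))
   (0.4509, 0.2915, 75, 34, 16.6, array([325., 332.]))
   (0.5544, 0.278, 75, 35, 9.3, array([332., 285.]))
   (0.5856, 0.3909, 75, 34, 17.8, array([279., 272.]))
   (0.6669, 0.5106, 83, 63, -11.6, array([225., 237.]))
   (0.849, 0.3828, 81, 61, 17.1, array([286., 157.]))
 b  (0.5194, 0.1525, 84, 16, 85.4, array([391., 299.]))
```

View pics/t3.png

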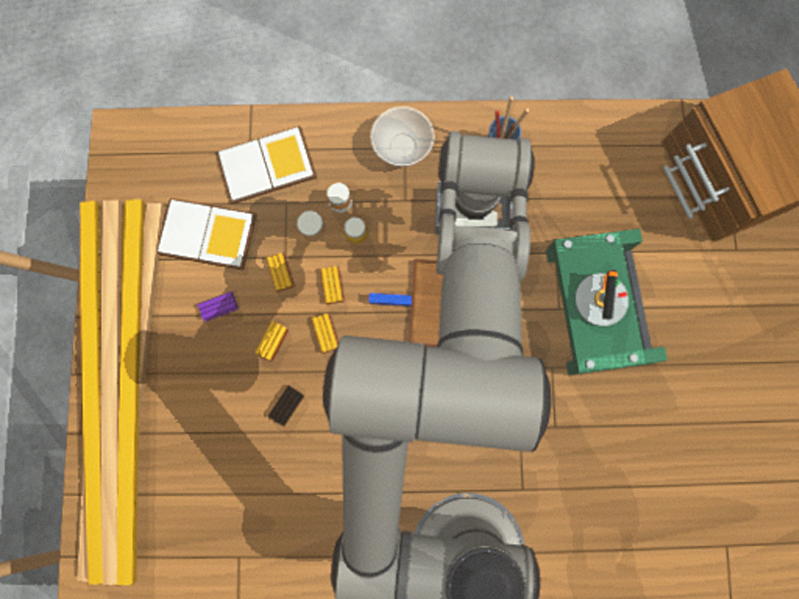

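All three blocks are out of the tray and the samples are unmoved. I start with the sample at (331,285).

jog_arm(
  deltas=[-0.1,0.25,0,0,0,-0.07,-0.2,0.6,0,0,0,-0.15,-0.29,0.93,0,0,0,-0.22,-0.29,0.93,0,0,0,-0.3],
  claw=0.7,
)

```text
time: 10.75
tool_pos: [0.6116, 0.099, 0.1695]
tool_rot: [-3.141, -0.003, 1.098]
contact_force: [-0.1, 0.3, -0.6]
opening: 0.064
```

jog_arm(
  deltas=[-0.1,0.3,0,0,0,-0.075,-0.2,0.6,0,0,0,-0.15,-0.29,0.93,0,0,0,-0.225,-0.29,0.93,0,0,0,-0.3],
)

```text
time: 11.08
tool_pos: [0.5825, 0.1918, 0.1692]
tool_rot: [-3.14, -0.002, 0.627]
contact_force: [-0.2, 0.1, 0.5]
opening: 0.0643
```

jog_arm(
  deltas=[-0.1,0.3,0,0,0,-0.075,-0.2,0.6,-0.2,0,0,-0.15,-0.3,0.92,-0.4,0,0,-0.225,-0.3,0.92,-0.5,0,0,-0.3,-0.3,0.92,-0.5,0,0,-0.3],
)

```text
time: 11.5
tool_pos: [0.5523, 0.2796, 0.1163]
tool_rot: [3.141, 0.003, 0.156]
contact_force: [-0.6, -0.7, -0.6]
opening: 0.0642
```

jog_arm(
  deltas=[0,0,-0.3,0,0,0,0,0,-0.6,0,0,0,0,0,-0.8,0,0,0,0,0,-0.9,0,0,0,0,0,-0.9,0,0,0],
)

```text
time: 11.92
tool_pos: [0.5541, 0.2771, 0.0268]
tool_rot: [3.141, 0.002, 0.158]
contact_force: [-0.2, 0.1, 0.6]
opening: 0.0642
```

jog_arm(
  deltas=[0,0,-0.05,0,0,0,0,0,-0.1,0,0,0,0,0,-0.1,0,0,0],
)

```text
time: 12.17
tool_pos: [0.5551, 0.2781, 0.0184]
tool_rot: [-3.141, -0.001, 0.157]
contact_force: [-0.0, 0.2, 0.0]
opening: 0.0642
```

jog_arm(
  deltas=[0,0,0,0,0,0,0,0,0,0,0,0,0,0,0,0,0,0,0,0,0,0,0,0],
  claw=0,
)

```text
time: 12.5
tool_pos: [0.5548, 0.2782, 0.0182]
tool_rot: [-3.142, -0.001, 0.157]
contact_force: [0.5, 0.2, -0.1]
opening: 0.0422
```

jog_arm(
  deltas=[0,0,0.2,0,0,0,0,0,0.5,0,0,0,0,0,0.8,0,0,0,0,0,0.8,0,0,0],
)

```text
time: 12.83
tool_pos: [0.5577, 0.2794, 0.104]
tool_rot: [-3.14, -0.01, 0.157]
contact_force: [1.6, 0.1, -0.6]
opening: 0.0395
```

jog_arm(
  deltas=[0,-0.25,0,0,0,0.07,0,-0.5,0,0,0,0.14,0,-0.8,0,0,0,0.21],
)

```text
time: 13.08
tool_pos: [0.5541, 0.1982, 0.0976]
tool_rot: [-3.142, -0.0, 0.494]
contact_force: [0.2, -0.2, -1.6]
opening: 0.0394
```

jog_arm(
  deltas=[0,-0.25,0,0,0,0.07,0,-0.5,0,0,0,0.14,0,-0.8,0,0,0,0.21],
)

```text
time: 13.33
tool_pos: [0.5542, 0.1175, 0.0975]
tool_rot: [-3.141, -0.0, 0.823]
contact_force: [1.0, 0.2, -1.7]
opening: 0.0394
```

jog_arm(
  deltas=[0,-0.25,0,0,0,0.07,0,-0.5,0,0,0,0.14,0,-0.8,0,0,0,0.21],
)

```text
time: 13.58
tool_pos: [0.5542, 0.0375, 0.0975]
tool_rot: [-3.141, -0.0, 1.152]
contact_force: [0.1, 0.1, -1.1]
opening: 0.0401
```

jog_arm(
  deltas=[0,-0.25,0,0,0,0.07,-0.1,-0.6,0,0,0,0.14,-0.1,-0.8,-0.1,0,0,0.22,-0.1,-0.8,-0.3,0,0,0.22,-0.1,-0.8,-0.4,0,0,0.22],
)

```text
time: 14.0
tool_pos: [0.5437, -0.0431, 0.0562]
tool_rot: [-3.14, -0.0, 1.489]
contact_force: [-0.7, -0.6, -2.1]
opening: 0.0396
```

jog_arm(
  deltas=[0,0,-0.1,0,0,0,0,0,-0.2,0,0,0,0,0,-0.3,0,0,0,0,0,-0.3,0,0,0],
)

```text
time: 14.33
tool_pos: [0.5446, -0.0411, 0.0268]
tool_rot: [-3.141, -0.0, 1.493]
contact_force: [-0.4, -0.1, -0.9]
opening: 0.0398
```

Run:
```python
from h import *
st(); snap('scene','s4',crop=(150,120,400,308),scale=3.1)
```

```text
t 14.33 p [ 0.5446 -0.0411  0.0268] rpy [-179.99   -0.     85.54] q [-0.22  0.63  1.7  -0.    0.8  -0.14] F [-0.4 -0.1 -0.9] T [-0.01 -0.1  -0.02] op 0.0398
```

View pics/s4.png

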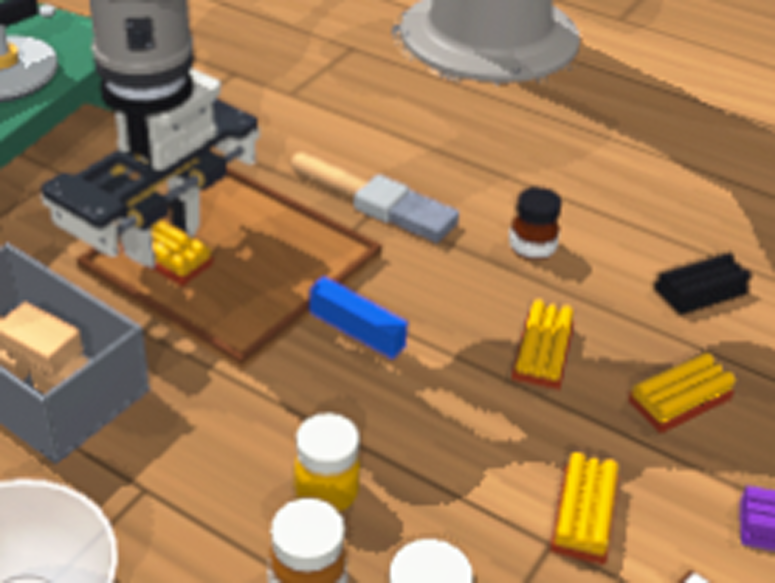

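Sample 1 sits at the far right slot (180,250), level with the tray floor. I release it and re-measure the others.

jog_arm(
  deltas=[0,0,0,0,0,0,0,0,0,0,0,0,0,0,0,0,0,0],
  claw=0.58,
)

```text
time: 14.63
tool_pos: [0.5448, -0.0417, 0.028]
tool_rot: [3.141, 0.0, 1.492]
contact_force: [0.2, 0.4, -0.7]
opening: 0.0521
```

jog_arm(
  deltas=[0,0,0.2,0,0,0,0,0,0.5,0,0,0,0,0,0.9,0,0,0,0,0,1,0,0,0],
)

```text
time: 14.97
tool_pos: [0.5472, -0.0423, 0.1333]
tool_rot: [3.133, 0.001, 1.492]
contact_force: [0.9, -0.2, 0.5]
opening: 0.0535
```

jog_arm(
  deltas=[0,0.3,0,0,0,-0.05,0,0.6,0,0,0,-0.1,0.08,0.87,0,0,0,-0.15],
  claw=0.7,
)

```text
time: 15.22
tool_pos: [0.5517, 0.0461, 0.1284]
tool_rot: [3.141, -0.0, 1.251]
contact_force: [0.3, -0.7, -0.5]
opening: 0.0634
```

```bash
cat >> h.py <<'E'
def look(fn):
    st(); snap('top',fn); im=rd(fn); M=masks(im)
    for b in blobs(im,M['gold'],.024)+blobs(im,M['blue'],.034):
        if b[2]<100 and b[1]<.45 and b[0]<.8: print(b[:5])
E
python3 -c "
from h import *
look('t5')"
```

```text
t 15.22 p [0.5517 0.0461 0.1284] rpy [ 1.7999e+02 -1.0000e-02  7.1680e+01] q [-0.06  0.5   1.6   0.    1.04  0.26] F [ 0.3 -0.7 -0.5] T [-0.03 -0.09  0.01] op 0.0634
(0.4356, 0.4067, 74, 35, -26.0)
(0.4505, 0.2916, 77, 35, 16.6)
(0.5849, 0.3905, 76, 35, 16.3)
```

jog_arm(
  deltas=[0.03,0.3,0,0,0,-0.05,0.06,0.6,0,0,0,-0.1,0.08,0.87,0,0,0,-0.15],
)

```text
time: 15.52
tool_pos: [0.5608, 0.1335, 0.1279]
tool_rot: [3.141, -0.001, 1.017]
contact_force: [-0.6, -0.6, -0.0]
opening: 0.0644
```

jog_arm(
  deltas=[0.03,0.3,0,0,0,-0.05,0.06,0.6,0,0,0,-0.1,0.08,0.87,0,0,0,-0.15],
)

```text
time: 15.77
tool_pos: [0.5687, 0.2208, 0.1278]
tool_rot: [3.141, -0.001, 0.782]
contact_force: [0.9, -0.4, 0.9]
opening: 0.0644
```

jog_arm(
  deltas=[0.03,0.3,0,0,0,-0.05,0.06,0.6,0,0,0,-0.1,0.08,0.87,0,0,0,-0.15],
)

```text
time: 16.02
tool_pos: [0.5766, 0.3079, 0.1278]
tool_rot: [3.142, -0.001, 0.546]
contact_force: [0.9, -0.7, -0.5]
opening: 0.0644
```

jog_arm(
  deltas=[0.04,0.3,0,0,0,-0.05,0.08,0.6,0,0,0,-0.1,0.09,0.85,-0.1,0,0,-0.16,0.09,0.85,-0.3,0,0,-0.16,0.09,0.85,-0.3,0,0,-0.16],
)

```text
time: 16.43
tool_pos: [0.5832, 0.3917, 0.0934]
tool_rot: [3.14, 0.006, 0.301]
contact_force: [-0.1, -0.5, -1.5]
opening: 0.0641
```

jog_arm(
  deltas=[0,0,-0.3,0,0,0,0,0,-0.55,0,0,0,0,0,-0.72,0,0,0,0,0,-0.8,0,0,0,0,0,-0.8,0,0,0],
)

```text
time: 16.85
tool_pos: [0.5847, 0.3898, 0.016]
tool_rot: [3.141, 0.004, 0.298]
contact_force: [-0.9, -0.0, 0.3]
opening: 0.0642
```

jog_arm(
  deltas=[0,0,0,0,0,0,0,0,0,0,0,0,0,0,0,0,0,0,0,0,0,0,0,0],
  claw=0,
)

```text
time: 17.18
tool_pos: [0.5862, 0.3914, 0.0193]
tool_rot: [-3.141, -0.002, 0.298]
contact_force: [0.1, -0.1, 1.2]
opening: 0.042
```

jog_arm(
  deltas=[0,0,0.2,0,0,0,0,0,0.5,0,0,0,0,0,0.8,0,0,0,0,0,0.8,0,0,0],
)

```text
time: 17.52
tool_pos: [0.5888, 0.3929, 0.1058]
tool_rot: [-3.139, -0.012, 0.298]
contact_force: [0.3, 0.6, 0.8]
opening: 0.0396
```

jog_arm(
  deltas=[-0.03,-0.3,0,0,0,0.06,-0.06,-0.6,0,0,0,0.12,-0.08,-0.85,0,0,0,0.19],
)

```text
time: 17.77
tool_pos: [0.577, 0.3049, 0.0981]
tool_rot: [3.141, -0.0, 0.602]
contact_force: [1.1, -0.5, -1.7]
opening: 0.0405
```

jog_arm(
  deltas=[-0.03,-0.3,0,0,0,0.06,-0.06,-0.6,0,0,0,0.12,-0.08,-0.85,0,0,0,0.19],
)

```text
time: 18.02
tool_pos: [0.5691, 0.2193, 0.0981]
tool_rot: [3.141, -0.0, 0.899]
contact_force: [0.1, 0.1, -1.6]
opening: 0.0397
```

jog_arm(
  deltas=[-0.03,-0.3,0,0,0,0.06,-0.06,-0.6,0,0,0,0.12,-0.08,-0.85,0,0,0,0.19],
)

```text
time: 18.27
tool_pos: [0.5612, 0.1343, 0.0981]
tool_rot: [3.141, 0.0, 1.198]
contact_force: [0.6, 0.2, -0.3]
opening: 0.0397
```

jog_arm(
  deltas=[-0.03,-0.3,0,0,0,0.06,-0.06,-0.6,0,0,0,0.12,-0.09,-0.84,-0.1,0,0,0.19,-0.09,-0.84,-0.3,0,0,0.19,-0.09,-0.84,-0.4,0,0,0.19],
)

```text
time: 18.68
tool_pos: [0.552, 0.0507, 0.0568]
tool_rot: [-3.141, 0.0, 1.489]
contact_force: [-0.7, 0.2, -1.2]
opening: 0.0396
```

jog_arm(
  deltas=[0,0,-0.1,0,0,0,0,0,-0.2,0,0,0,0,0,-0.3,0,0,0,0,0,-0.3,0,0,0,0,0,-0.3,0,0,0],
)

```text
time: 19.1
tool_pos: [0.5526, 0.0529, 0.0273]
tool_rot: [-3.141, -0.0, 1.493]
contact_force: [-0.2, -0.5, -0.9]
opening: 0.0395
```

```bash
python3 -c "
from h import *
st()"
```

```text
t 19.1 p [0.5526 0.0529 0.0273] rpy [-179.99   -0.     85.53] q [-0.04  0.64  1.68  0.    0.82  0.04] F [-0.2 -0.5 -0.9] T [-0.   -0.07 -0.03] op 0.0395
```

jog_arm(
  deltas=[0,0,0,0,0,0,0,0,0,0,0,0,0,0,0,0,0,0],
  claw=0.58,
)

```text
time: 19.35
tool_pos: [0.5527, 0.0524, 0.0279]
tool_rot: [3.141, 0.0, 1.492]
contact_force: [-0.2, 0.2, 0.2]
opening: 0.0523
```

jog_arm(
  deltas=[0,0,0.2,0,0,0,0,0,0.5,0,0,0,0,0,0.9,0,0,0,0,0,1,0,0,0,0,0,1,0,0,0],
)

```text
time: 19.77
tool_pos: [0.5548, 0.0521, 0.1316]
tool_rot: [3.133, -0.0, 1.492]
contact_force: [0.1, -0.1, -0.6]
opening: 0.0532
```

```bash
python3 -c "
from h import *
look('t6')"
```

```text
t 19.77 p [0.5548 0.0521 0.1316] rpy [ 1.7953e+02 -2.0000e-02  8.5480e+01] q [-0.04  0.5   1.59  0.    1.04  0.03] F [ 0.1 -0.1 -0.6] T [ 0.   -0.06  0.  ] op 0.0532
(0.4362, 0.4064, 75, 35, -26.0)
(0.4505, 0.2919, 76, 35, 17.3)
```

jog_arm(
  deltas=[-0.1,0.2,0,0,0,-0.07,-0.2,0.4,0,0,0,-0.14,-0.3,0.6,0,0,0,-0.2,-0.34,0.8,0,0,0,-0.25],
  claw=0.7,
)

```text
time: 20.15
tool_pos: [0.5162, 0.1327, 0.1259]
tool_rot: [-3.138, 0.002, 1.094]
contact_force: [0.5, 1.2, -0.4]
opening: 0.0641
```

jog_arm(
  deltas=[-0.1,0.2,0,0,0,-0.07,-0.2,0.4,0,0,0,-0.14,-0.3,0.6,0,0,0,-0.2,-0.34,0.8,0,0,0,-0.25],
)

```text
time: 20.48
tool_pos: [0.4822, 0.2127, 0.1258]
tool_rot: [-3.14, 0.004, 0.702]
contact_force: [-0.1, -0.5, -0.4]
opening: 0.0643
```

jog_arm(
  deltas=[-0.1,0.2,0,0,0,-0.07,-0.2,0.5,0,0,0,-0.14,-0.34,0.8,-0.1,0,0,-0.2,-0.34,0.8,-0.3,0,0,-0.26,-0.34,0.8,-0.3,0,0,-0.26],
)

```text
time: 20.9
tool_pos: [0.447, 0.2923, 0.0933]
tool_rot: [3.14, 0.008, 0.298]
contact_force: [-0.6, 0.1, -1.3]
opening: 0.064
```

jog_arm(
  deltas=[0,0,-0.3,0,0,0,0,0,-0.55,0,0,0,0,0,-0.72,0,0,0,0,0,-0.8,0,0,0,0,0,-0.8,0,0,0],
)

```text
time: 21.32
tool_pos: [0.4495, 0.2908, 0.0157]
tool_rot: [3.141, 0.005, 0.299]
contact_force: [-0.4, 1.0, 0.5]
opening: 0.0641
```

jog_arm(
  deltas=[0,0,0,0,0,0,0,0,0,0,0,0,0,0,0,0,0,0,0,0,0,0,0,0],
  claw=0,
)

```text
time: 21.65
tool_pos: [0.4512, 0.2923, 0.0188]
tool_rot: [-3.141, -0.002, 0.298]
contact_force: [0.5, 0.0, 1.0]
opening: 0.0421
```

jog_arm(
  deltas=[0,0,0.2,0,0,0,0,0,0.5,0,0,0,0,0,0.8,0,0,0,0,0,0.8,0,0,0],
)

```text
time: 21.98
tool_pos: [0.4536, 0.2936, 0.1037]
tool_rot: [-3.14, -0.011, 0.298]
contact_force: [1.6, 0.9, -0.5]
opening: 0.0399
```

jog_arm(
  deltas=[0,-0.3,0,0,0,0.06,0.03,-0.6,0,0,0,0.12,0.03,-0.82,0,0,0,0.19],
)

```text
time: 22.23
tool_pos: [0.4535, 0.2087, 0.098]
tool_rot: [3.141, -0.001, 0.602]
contact_force: [0.0, -0.2, -1.2]
opening: 0.0395
```

jog_arm(
  deltas=[0,-0.3,0,0,0,0.06,0.03,-0.6,0,0,0,0.12,0.03,-0.82,0,0,0,0.19],
)

```text
time: 22.48
tool_pos: [0.4566, 0.1262, 0.0979]
tool_rot: [3.141, -0.0, 0.899]
contact_force: [0.5, 0.8, -0.7]
opening: 0.0395
```

jog_arm(
  deltas=[0,-0.3,0,0,0,0.06,0.03,-0.6,0,0,0,0.12,0.03,-0.82,0,0,0,0.19],
)

```text
time: 22.73
tool_pos: [0.4598, 0.0441, 0.0979]
tool_rot: [3.14, 0.0, 1.198]
contact_force: [1.0, -0.2, -1.4]
opening: 0.0397
```

jog_arm(
  deltas=[0,-0.3,0,0,0,0.06,0.05,-0.6,0,0,0,0.12,0.05,-0.82,-0.1,0,0,0.19,0.05,-0.82,-0.3,0,0,0.19,0.05,-0.82,-0.4,0,0,0.19],
)

```text
time: 23.15
tool_pos: [0.4641, -0.0372, 0.0567]
tool_rot: [-3.141, 0.0, 1.49]
contact_force: [-1.4, 1.4, -1.3]
opening: 0.0396
```

jog_arm(
  deltas=[0,0,-0.1,0,0,0,0,0,-0.2,0,0,0,0,0,-0.3,0,0,0,0,0,-0.3,0,0,0,0,0,-0.3,0,0,0],
)

```text
time: 23.57
tool_pos: [0.4644, -0.0359, 0.0276]
tool_rot: [-3.142, 0.0, 1.492]
contact_force: [1.4, 0.3, -1.6]
opening: 0.0394
```

```bash
python3 -c "
from h import *
st(); snap('scene','s7',crop=(150,120,400,308),scale=3.1)"
```

```text
t 23.57 p [ 0.4644 -0.0359  0.0276] rpy [-180.      0.     85.49] q [-0.24  0.53  1.93 -0.    0.68 -0.16] F [ 1.4  0.3 -1.6] T [-0.04 -0.06  0.01] op 0.0394
```

View pics/s7.png

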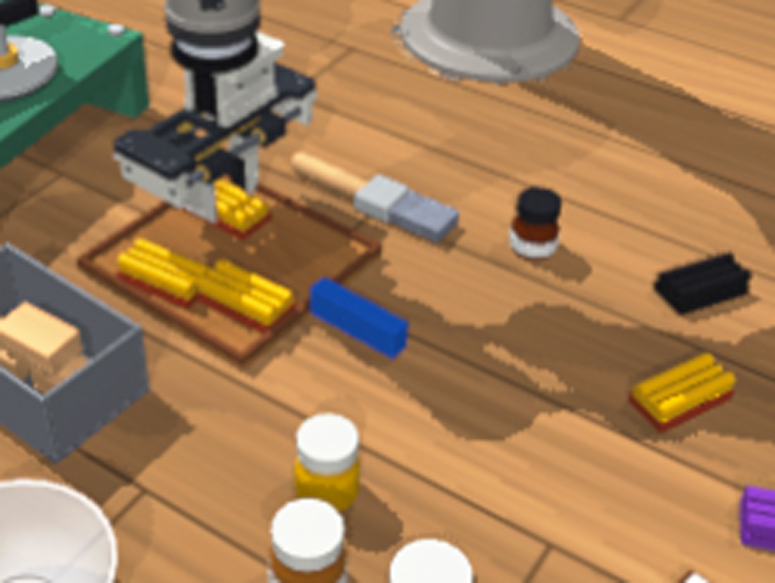

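Three samples lie in the tray, two in the +x column at (160,270) and (250,290), the third still gripped at (240,205). One is left at (683,390).

jog_arm(
  deltas=[0,0,0,0,0,0,0,0,0,0,0,0,0,0,0,0,0,0],
  claw=0.58,
)

```text
time: 23.87
tool_pos: [0.4647, -0.0359, 0.028]
tool_rot: [3.141, 0.0, 1.492]
contact_force: [1.0, -0.9, -0.3]
opening: 0.0519
```

jog_arm(
  deltas=[0,0,0.2,0,0,0,0,0,0.5,0,0,0,0,0,0.9,0,0,0,0,0,1,0,0,0,0,0,1,0,0,0],
)

```text
time: 24.28
tool_pos: [0.4666, -0.0363, 0.1311]
tool_rot: [3.134, 0.001, 1.492]
contact_force: [-0.4, -0.1, 0.1]
opening: 0.0535
```

```bash
python3 -c "
from h import *
look('t8')"
```

```text
t 24.28 p [ 0.4666 -0.0363  0.1311] rpy [1.7958e+02 7.0000e-02 8.5480e+01] q [-0.24  0.36  1.83  0.    0.94 -0.16] F [-0.4 -0.1  0.1] T [ 0.02 -0.11 -0.01] op 0.0535
(0.4359, 0.4073, 73, 35, -27.4)
```

jog_arm(
  deltas=[0,0.3,0,0,0,0.05,0,0.6,0,0,0,0.1,-0.05,0.88,0,0,0,0.15],
  claw=0.7,
)

```text
time: 24.58
tool_pos: [0.4592, 0.0529, 0.1264]
tool_rot: [-3.14, -0.0, 1.73]
contact_force: [0.2, 0.8, -0.1]
opening: 0.0637
```

jog_arm(
  deltas=[0,0.3,0,0,0,0.05,0,0.6,0,0,0,0.1,-0.06,0.88,0,0,0,0.15],
)

```text
time: 24.83
tool_pos: [0.4532, 0.1415, 0.1263]
tool_rot: [-3.14, -0.0, 1.967]
contact_force: [1.6, 0.1, -0.5]
opening: 0.0641
```

jog_arm(
  deltas=[0,0.3,0,0,0,0.05,0,0.6,0,0,0,0.1,-0.06,0.88,0,0,0,0.15],
)

```text
time: 25.08
tool_pos: [0.4471, 0.2295, 0.1261]
tool_rot: [-3.14, -0.001, 2.203]
contact_force: [0.7, 0.1, -0.4]
opening: 0.0646
```

jog_arm(
  deltas=[0,0.3,0,0,0,0.05,0,0.6,0,0,0,0.1,-0.06,0.89,0,0,0,0.15],
)

```text
time: 25.33
tool_pos: [0.4412, 0.3183, 0.126]
tool_rot: [-3.14, -0.001, 2.438]
contact_force: [1.1, -0.1, 0.1]
opening: 0.0643
```

jog_arm(
  deltas=[0,0.3,0,0,0,0.05,0,0.6,0,0,0,0.1,-0.06,0.9,-0.1,0,0,0.15,-0.06,0.9,-0.3,0,0,0.15,-0.06,0.9,-0.3,0,0,0.15],
)

```text
time: 25.75
tool_pos: [0.4324, 0.4068, 0.0924]
tool_rot: [-3.134, -0.004, 2.673]
contact_force: [-0.6, -1.1, -1.7]
opening: 0.0644
```

jog_arm(
  deltas=[0,0,-0.3,0,0,0,0,0,-0.55,0,0,0,0,0,-0.72,0,0,0,0,0,-0.8,0,0,0,0,0,-0.8,0,0,0],
)

```text
time: 26.17
tool_pos: [0.4344, 0.4054, 0.0155]
tool_rot: [-3.137, -0.002, 2.669]
contact_force: [0.1, -0.2, -0.1]
opening: 0.0643
```

jog_arm(
  deltas=[0,0,0,0,0,0,0,0,0,0,0,0,0,0,0,0,0,0,0,0,0,0,0,0],
  claw=0,
)

```text
time: 26.5
tool_pos: [0.4362, 0.4075, 0.019]
tool_rot: [3.14, 0.001, 2.67]
contact_force: [0.2, 1.1, 0.9]
opening: 0.042
```

jog_arm(
  deltas=[0,0,0.2,0,0,0,0,0,0.5,0,0,0,0,0,0.8,0,0,0,0,0,0.8,0,0,0],
)

```text
time: 26.83
tool_pos: [0.4383, 0.4092, 0.1044]
tool_rot: [3.132, 0.005, 2.67]
contact_force: [1.1, 1.3, -0.3]
opening: 0.0396
```

jog_arm(
  deltas=[0.03,-0.3,0,0,0,-0.06,0.06,-0.6,0,0,0,-0.12,0.09,-0.87,0,0,0,-0.19],
)

```text
time: 27.08
tool_pos: [0.4441, 0.3191, 0.0979]
tool_rot: [3.141, 0.0, 2.368]
contact_force: [0.5, -0.3, -1.8]
opening: 0.04
```

jog_arm(
  deltas=[0.03,-0.3,0,0,0,-0.06,0.06,-0.6,0,0,0,-0.12,0.09,-0.87,0,0,0,-0.19],
)

```text
time: 27.33
tool_pos: [0.4533, 0.2315, 0.0978]
tool_rot: [3.141, 0.0, 2.069]
contact_force: [-0.1, -0.2, -1.5]
opening: 0.0395
```

jog_arm(
  deltas=[0.03,-0.3,0,0,0,-0.06,0.06,-0.6,0,0,0,-0.12,0.09,-0.87,0,0,0,-0.19],
)

```text
time: 27.58
tool_pos: [0.4624, 0.1445, 0.0979]
tool_rot: [3.141, 0.0, 1.77]
contact_force: [0.4, -0.5, -0.9]
opening: 0.0399
```

jog_arm(
  deltas=[0.03,-0.3,0,0,0,-0.06,0.06,-0.6,0,0,0,-0.12,0.09,-0.88,-0.1,0,0,-0.18,0.09,-0.88,-0.3,0,0,-0.18,0.09,-0.88,-0.4,0,0,-0.18],
)

```text
time: 28.0
tool_pos: [0.4713, 0.0564, 0.0568]
tool_rot: [-3.142, 0.0, 1.488]
contact_force: [-0.6, 0.7, -0.9]
opening: 0.0397
```

jog_arm(
  deltas=[0,0,-0.1,0,0,0,0,0,-0.2,0,0,0,0,0,-0.3,0,0,0,0,0,-0.3,0,0,0,0,0,-0.3,0,0,0],
)

```text
time: 28.42
tool_pos: [0.4715, 0.0581, 0.0276]
tool_rot: [3.142, 0.0, 1.492]
contact_force: [-0.3, 0.1, -0.9]
opening: 0.0395
```

```bash
python3 -c "
from h import *
st()"
```

```text
t 28.42 p [0.4715 0.0581 0.0276] rpy [180.     0.    85.47] q [-0.04  0.54  1.9  -0.    0.69  0.04] F [-0.3  0.1 -0.9] T [-0.05 -0.07  0.02] op 0.0395
```

jog_arm(
  deltas=[0,0,0,0,0,0,0,0,0,0,0,0,0,0,0,0,0,0],
  claw=0.58,
)

```text
time: 28.67
tool_pos: [0.4717, 0.0581, 0.028]
tool_rot: [3.141, -0.0, 1.492]
contact_force: [-0.0, -0.6, 0.0]
opening: 0.052
```

jog_arm(
  deltas=[0,0,0.2,0,0,0,0,0,0.5,0,0,0,0,0,0.9,0,0,0,0,0,1,0,0,0],
)

```text
time: 29.0
tool_pos: [0.474, 0.0581, 0.1327]
tool_rot: [3.134, -0.0, 1.492]
contact_force: [1.3, -0.5, 0.9]
opening: 0.0532
```

jog_arm(
  deltas=[0.1,0.3,0,0,0,0,0.3,0.7,0,0,0,0,0.3,1,0,0,0,0],
)

```text
time: 29.25
tool_pos: [0.5044, 0.1594, 0.129]
tool_rot: [3.137, -0.001, 1.49]
contact_force: [0.8, -0.6, -0.2]
opening: 0.0532
```

jog_arm(
  deltas=[0.1,0.3,0,0,0,0,0.2,0.7,0,0,0,0,0.2,1,0,0,0,0],
)

```text
time: 29.5
tool_pos: [0.5228, 0.2607, 0.1281]
tool_rot: [3.139, -0.001, 1.492]
contact_force: [-0.9, -0.5, 0.2]
opening: 0.0533
```

```bash
python3 -c "
from h import *
look('t9'); im=rd('t9'); cv2.imwrite('pics/t9c.png',cv2.resize(im[120:250,210:440],None,fx=3.4,fy=3.4,interpolation=cv2.INTER_CUBIC)[:,:,::-1])
for b in blobs(im,masks(im)['gold'],.032): 
    if b[2]<250:print(b)"
```

```text
t 29.5 p [0.5228 0.2607 0.1281] rpy [ 1.7988e+02 -7.0000e-02  8.5470e+01] q [0.33 0.55 1.51 0.   1.08 0.41] F [-0.9 -0.5  0.2] T [-0.1  -0.1  -0.01] op 0.0533
(0.519, 0.1494, 77, 16, 84.5)
(0.4652, 0.0118, 163, 35, 85.8, array([457., 323.]))
(0.558, 0.0225, 155, 44, -79.5, array([451., 280.]))
(0.6646, 0.5083, 82, 61, -12.0, array([226., 237.]))
(0.8456, 0.3813, 81, 60, 16.5, array([286., 157.]))
```

View pics/t9c.png

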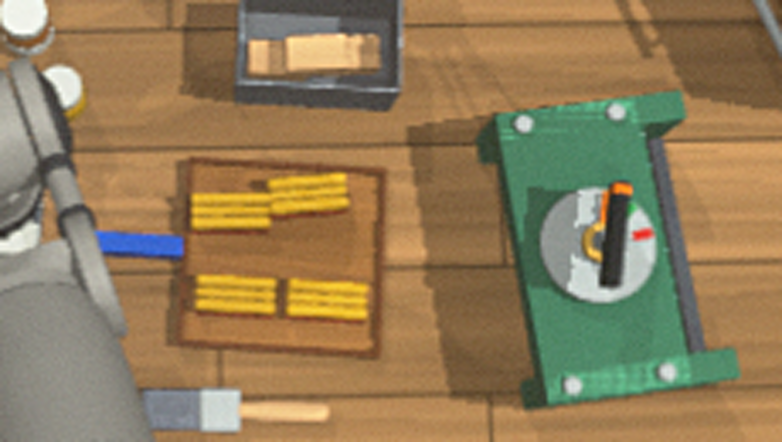

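The top crop shows all four samples in the tray, but one of the +x column has been knocked to (308,193), against its neighbour at (231,211) and near the rim. I check that it still lies flat inside the rim.

```bash
python3 -c "
from h import *
f=lambda u,v,z:w('top',210+u/3.4,120+v/3.4,z)
C=np.array([.508,.008]);a=np.radians(-4.7);R=np.array([[np.cos(a),np.sin(a)],[-np.sin(a),np.cos(a)]])
for n,q in dict(knocked=[(268,181),(347,174),(350,207),(273,214)],p1=[(192,195),(270,193),(270,229),(191,229)],p3=[(197,276),(277,277),(276,314),(195,312)],p4=[(290,280),(369,285),(365,320),(287,314)]).items():
    P=np.array([R@(f(*x,.032)-C) for x in q]); print(n,np.round(P.mean(0),4),'corners',np.round(P*1000).tolist())
for x in [(190,157),(385,168),(379,357),(177,345)]: print('tray',np.round(f(*x,.014),4))
snap('scene','s9',crop=(165,145,335,273),scale=4.6)
"
```

```text
knocked [ 0.0592 -0.0235] corners [[70.0, 18.0], [82.0, -60.0], [49.0, -64.0], [37.0, 11.0]]
p1 [0.0366 0.0528] corners [[51.0, 92.0], [58.0, 15.0], [22.0, 14.0], [17.0, 91.0]]
p3 [-0.0452  0.0429] corners [[-29.0, 82.0], [-25.0, 4.0], [-62.0, 3.0], [-65.0, 82.0]]
p4 [-0.0444 -0.046 ] corners [[-27.0, -8.0], [-27.0, -85.0], [-62.0, -83.0], [-61.0, -7.0]]
tray [0.6087 0.0961]
tray [ 0.594  -0.0989]
tray [ 0.4051 -0.0842]
tray [0.4204 0.1127]
```

View pics/s9.png

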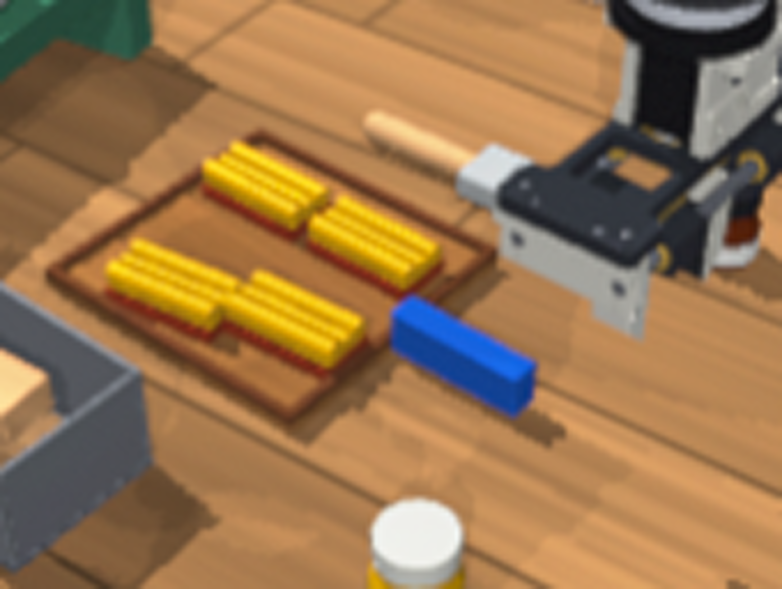

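All samples lie flat inside the rim (knocked one at tray x 59, y −23 mm), so step 1 is met. Now I grip the tab.

jog_arm(
  deltas=[0,-0.3,0,0,0,0,-0.02,-0.7,0,0,0,0,-0.02,-0.97,-0.3,0,0,0,-0.02,-0.97,-0.6,0,0,0,-0.02,-0.97,-0.6,0,0,0],
  claw=0.5,
)

```text
time: 30.02
tool_pos: [0.5161, 0.1583, 0.0635]
tool_rot: [-3.133, 0.002, 1.489]
contact_force: [-1.3, -0.6, -0.7]
opening: 0.0458
```

jog_arm(
  deltas=[0,0,-0.2,0,0,0,0,0,-0.4,0,0,0,0,0,-0.52,0,0,0,0,0,-0.52,0,0,0],
)

```text
time: 30.35
tool_pos: [0.5183, 0.1611, 0.0146]
tool_rot: [-3.138, 0.001, 1.492]
contact_force: [-1.0, -0.1, 0.5]
opening: 0.0457
```

jog_arm(
  deltas=[0,0,0,0,0,0,0,0,0,0,0,0,0,0,0,0,0,0,0,0,0,0,0,0,0,0,0,0,0,0],
  claw=0,
  newtons=40,
)

```text
time: 30.77
tool_pos: [0.5208, 0.1613, 0.017]
tool_rot: [3.138, -0.001, 1.492]
contact_force: [2.2, -0.2, 5.3]
opening: 0.02
```

```bash
python3 -c "
from h import *
st()"
```

```text
t 30.77 p [0.5208 0.1613 0.017 ] rpy [ 1.7981e+02 -4.0000e-02  8.5500e+01] q [ 0.16  0.65  1.72 -0.    0.78  0.24] F [ 2.2 -0.2  5.3] T [ 0.1  -0.28  0.24] op 0.02
```

jog_arm(
  deltas=[-0.03,-0.05,0,0,0,0.01,-0.08,-0.15,0,0,0,0.02,-0.14,-0.27,0,0,0,0.035,-0.2,-0.39,0,0,0,0.05,-0.26,-0.5,0,0,0,0.06],
)

```text
time: 31.18
tool_pos: [0.4948, 0.1119, 0.017]
tool_rot: [3.137, -0.002, 1.588]
contact_force: [2.5, 6.9, 3.6]
opening: 0.0199
```

jog_arm(
  deltas=[-0.06,-0.1,0,0,0,0.012,-0.14,-0.22,0,0,0,0.025,-0.22,-0.34,0,0,0,0.04,-0.27,-0.46,0,0,0,0.055,-0.3,-0.5,0,0,0,0.063],
)

```text
time: 31.6
tool_pos: [0.4644, 0.0611, 0.017]
tool_rot: [3.138, -0.001, 1.686]
contact_force: [2.5, 8.5, 5.0]
opening: 0.0199
```

```bash
python3 -c "
from h import *
st(); snap('top','t10',crop=(240,130,440,250),scale=3.9)"
```

```text
t 31.6 p [0.4644 0.0611 0.017 ] rpy [ 1.7979e+02 -4.0000e-02  9.6580e+01] q [-0.03  0.55  1.93  0.    0.65 -0.15] F [2.5 8.5 5. ] T [ 1.27 -0.32  0.23] op 0.0199
```

View pics/t10.png

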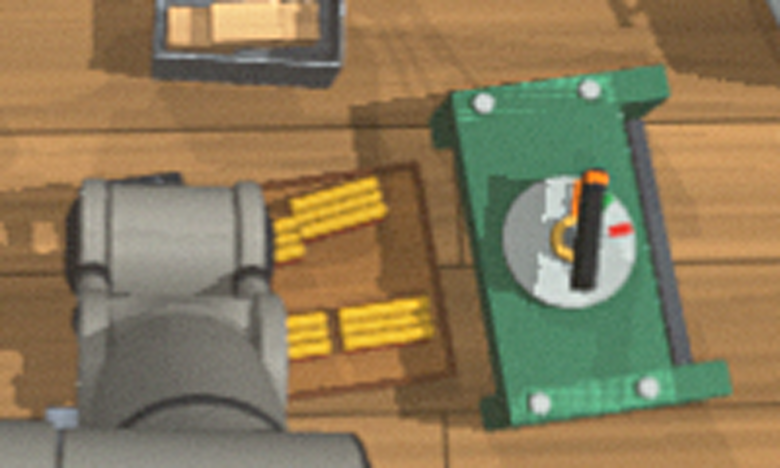

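The tray's leading corners are at (413,163) and (452,374), roughly square to the bridge. The samples have stayed put.

```bash
python3 -c "
from h import *
f=lambda u,v,z:w('top',240+u/3.9,130+v/3.9,z)
a,b=f(413,163,.014),f(452,374,.014); d=a-b; print('tray front',a,b,np.degrees(np.arctan2(d[1],d[0])),np.linalg.norm(d),(a+b)/2)
B=np.array([f(*q,.093) for q in((484,102),(590,89),(648,388),(540,403))]); print(B.round(4),B.mean(0))
for i,j in((3,0),(2,1)): e=B[j]-B[i]; print(np.degrees(np.arctan2(e[1],e[0])))
# bridge top +y edge & outer wall corners
L=[f(449,92,.092),f(511,430,.092)]; print('edge',L, np.linalg.norm(L[0]-L[1])); e=L[0]-L[1]; print(np.degrees(np.arctan2(e[1],e[0])))
print('bar',f(597,172,.168),f(583,290,.168))
T=np.array([.4638,.061]); y=np.radians(96.6); print('tray c',T-.155*np.array([np.cos(y),np.sin(y)]))
"
```

```text
tray front [ 0.58442511 -0.17588006] [ 0.39984588 -0.19889366] 7.107042133560665 0.1860083740861584 [ 0.49213549 -0.18738686]
[[ 0.6179 -0.2208]
 [ 0.6277 -0.3107]
 [ 0.3784 -0.3387]
 [ 0.3682 -0.25  ]] [ 0.49804501 -0.28004471]
6.655883012801895
6.418427910043881
edge [array([ 0.62716486, -0.19237756]), array([ 0.34727912, -0.22537035])] 0.28182361970287245
6.722971080997013
bar [ 0.54097086 -0.285645  ] [ 0.44869817 -0.26751956]
tray c [ 0.48161526 -0.09297278]
```

jog_arm(
  deltas=[-0.01,-0.1,0,0,0,0,-0.02,-0.2,0,0,0,0,-0.02,-0.3,0,0,0,0,-0.01,-0.4,0,0,0,0,-0.01,-0.5,0,0,0,0],
)

```text
time: 32.07
tool_pos: [0.4631, 0.0122, 0.017]
tool_rot: [3.139, -0.002, 1.685]
contact_force: [-0.0, 12.4, 10.3]
opening: 0.02
```

jog_arm(
  deltas=[0.01,-0.12,0,0,0,0,0.03,-0.24,0,0,0,0,0.04,-0.36,0,0,0,0,0.06,-0.48,0,0,0,0,0.07,-0.6,0,0,0,0],
)

```text
time: 32.48
tool_pos: [0.4696, -0.0476, 0.0169]
tool_rot: [3.141, -0.002, 1.685]
contact_force: [-0.8, 13.9, 11.0]
opening: 0.0195
```

jog_arm(
  deltas=[0.01,-0.11,0,0,0,0,0.03,-0.22,0,0,0,0,0.04,-0.33,0,0,0,0,0.05,-0.44,0,0,0,0,0.06,-0.55,0,0,0,0],
)

```text
time: 32.9
tool_pos: [0.4754, -0.1022, 0.017]
tool_rot: [3.141, -0.003, 1.685]
contact_force: [-1.0, 13.0, 12.8]
opening: 0.0197
```

```bash
python3 -c "
from h import *
st(); snap('scene','s11',crop=(70,90,290,255),scale=3.6)"
```

```text
t 32.9 p [ 0.4754 -0.1022  0.017 ] rpy [ 1.7998e+02 -1.5000e-01  9.6550e+01] q [-0.37  0.58  1.88  0.    0.69 -0.49] F [-1.  13.  12.8] T [ 2.05 -0.17  0.13] op 0.0197
```

View pics/s11.png

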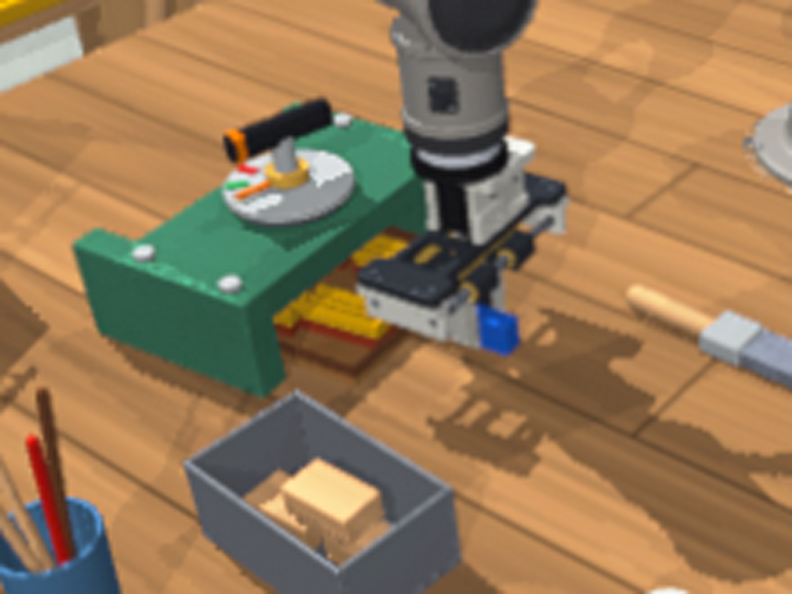

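The tray is most of the way in and square, with the samples under the bridge at (330,310) and clear of it. I creep to the stop watching the force.

jog_arm(
  deltas=[0,-0.03,0,0,0,0,0,-0.05,0,0,0,0,0.01,-0.08,0,0,0,0,0.01,-0.1,0,0,0,0,0.01,-0.12,0,0,0,0],
)

```text
time: 33.37
tool_pos: [0.4763, -0.1138, 0.0169]
tool_rot: [3.141, -0.003, 1.685]
contact_force: [-0.6, 14.3, 12.7]
opening: 0.0199
```

jog_arm(
  deltas=[0,-0.01,0,0,0,0,0,-0.02,0,0,0,0,0.005,-0.03,0,0,0,0,0.005,-0.04,0,0,0,0,0.005,-0.04,0,0,0,0],
)

```text
time: 33.78
tool_pos: [0.4767, -0.1178, 0.0169]
tool_rot: [3.142, -0.003, 1.685]
contact_force: [-2.0, 12.1, 13.7]
opening: 0.0201
```

Not yet in contact.

jog_arm(
  deltas=[0,-0.01,0,0,0,0,0,-0.02,0,0,0,0,0.004,-0.03,0,0,0,0,0.004,-0.03,0,0,0,0],
)

```text
time: 34.12
tool_pos: [0.477, -0.1207, 0.0169]
tool_rot: [-3.141, -0.003, 1.685]
contact_force: [-2.2, 14.5, 14.2]
opening: 0.02
```

jog_arm(
  deltas=[0,-0.01,0,0,0,0,0,-0.015,0,0,0,0,0.002,-0.02,0,0,0,0,0.002,-0.02,0,0,0,0],
)

```text
time: 34.45
tool_pos: [0.4772, -0.1226, 0.0169]
tool_rot: [-3.141, -0.003, 1.685]
contact_force: [-2.6, 14.0, 13.4]
opening: 0.0198
```

jog_arm(
  deltas=[0,-0.01,0,0,0,0,0,-0.015,0,0,0,0,0.002,-0.02,0,0,0,0,0.002,-0.02,0,0,0,0],
)

```text
time: 34.78
tool_pos: [0.4774, -0.1246, 0.0169]
tool_rot: [-3.141, -0.003, 1.685]
contact_force: [-2.0, 13.1, 13.9]
opening: 0.0196
```

jog_arm(
  deltas=[0,-0.01,0,0,0,0,0,-0.015,0,0,0,0,0.002,-0.02,0,0,0,0,0.002,-0.02,0,0,0,0],
)

```text
time: 35.12
tool_pos: [0.4774, -0.1251, 0.0169]
tool_rot: [-3.141, -0.005, 1.685]
contact_force: [-0.5, 22.2, 15.6]
opening: 0.0199
```

jog_arm(
  deltas=[0,-0.01,0,0,0,0,0,-0.015,0,0,0,0,0.002,-0.02,0,0,0,0,0.002,-0.02,0,0,0,0],
)

```text
time: 35.45
tool_pos: [0.4774, -0.1252, 0.0169]
tool_rot: [-3.141, -0.008, 1.685]
contact_force: [1.6, 31.5, 19.0]
opening: 0.0195
```

Force jumped to 31 N at y = −0.125, so the tray is home against the stop. I relax, release and rise.

jog_arm(
  deltas=[0,0.02,0,0,0,0,0,0.035,0,0,0,0,0,0.035,0,0,0,0],
)

```text
time: 35.7
tool_pos: [0.4775, -0.1252, 0.0169]
tool_rot: [-3.141, -0.002, 1.686]
contact_force: [-3.1, 12.3, 15.1]
opening: 0.0195
```

jog_arm(
  deltas=[0,0,0,0,0,0,0,0,0,0,0,0,0,0,0,0,0,0,0,0,0,0,0,0],
  claw=0.5,
)

```text
time: 36.03
tool_pos: [0.4783, -0.1276, 0.0157]
tool_rot: [3.141, 0.0, 1.685]
contact_force: [0.3, -0.6, 0.3]
opening: 0.0416
```

jog_arm(
  deltas=[0,0,0.2,0,0,0,0,0,0.5,0,0,0,0,0,0.9,0,0,0,0,0,1,0,0,0],
)

```text
time: 36.37
tool_pos: [0.4804, -0.1286, 0.1204]
tool_rot: [3.135, 0.004, 1.685]
contact_force: [1.3, -0.9, 1.4]
opening: 0.046
```

jog_arm(
  deltas=[0,0,0.3,0,0,0,0,0,0.7,0,0,0,0,0.4,1,0,0,0,0,0.8,1,0,0,0,0,1,1,0,0,0],
)

```text
time: 36.78
tool_pos: [0.4789, -0.0257, 0.218]
tool_rot: [3.137, 0.0, 1.684]
contact_force: [0.1, -0.4, -0.8]
opening: 0.0461
```

```bash
python3 -c "
from h import *
st(); snap('top','t12',crop=(310,130,440,250),scale=4.8)"
```

```text
t 36.78 p [ 0.4789 -0.0257  0.218 ] rpy [1.7975e+02 3.0000e-02 9.6480e+01] q [-0.21  0.27  1.68  0.    1.18 -0.33] F [ 0.1 -0.4 -0.8] T [-0.03 -0.12 -0.04] op 0.0461
```

View pics/t12.png

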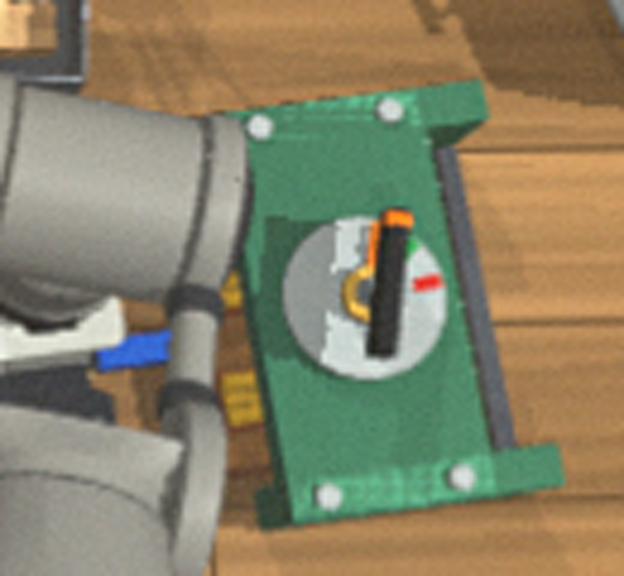

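The tray is under the bridge with the samples' ends visible at (235,400). The bar runs from orange (399,210) to (381,355). I move over the handle with the jaws across it.

jog_arm(
  deltas=[0,-0.2,0,0,0,0.07,0,-0.4,0,0,0,0.14,0.06,-0.6,0,0,0,0.21,0.06,-0.83,0,0,0,0.27],
)

```text
time: 37.17
tool_pos: [0.4847, -0.1111, 0.2156]
tool_rot: [3.141, 0.0, 2.116]
contact_force: [0.1, -0.3, 0.3]
opening: 0.0458
```

jog_arm(
  deltas=[0,-0.2,0,0,0,0.07,0,-0.4,0,0,0,0.14,0.06,-0.6,0,0,0,0.21,0.06,-0.83,0,0,0,0.27],
)

```text
time: 37.5
tool_pos: [0.4905, -0.1944, 0.2155]
tool_rot: [3.141, -0.0, 2.539]
contact_force: [0.3, 0.8, -0.6]
opening: 0.046
```

jog_arm(
  deltas=[0,-0.2,0,0,0,0.07,0,-0.4,0,0,0,0.14,0.06,-0.6,0,0,0,0.21,0.06,-0.83,0,0,0,0.27,0.06,-0.83,0,0,0,0.27],
)

```text
time: 37.92
tool_pos: [0.4959, -0.2803, 0.2151]
tool_rot: [-3.14, -0.0, 2.959]
contact_force: [-1.1, -0.2, -0.2]
opening: 0.0457
```

```bash
python3 -c "
from h import *
st()"
```

```text
t 37.92 p [ 0.4959 -0.2803  0.2151] rpy [-179.92   -0.    169.55] q [-0.65  0.44  1.43 -0.    1.27 -2.04] F [-1.1 -0.2 -0.2] T [ 0.06 -0.11  0.01] op 0.0457
```

jog_arm(
  deltas=[-0.01,0,-0.2,0,0,0,-0.01,0,-0.4,0,0,0,-0.01,0,-0.6,0,0,0,-0.01,0,-0.67,0,0,0,-0.01,0,-0.67,0,0,0],
)

```text
time: 38.33
tool_pos: [0.4941, -0.2755, 0.1468]
tool_rot: [3.139, -0.004, 2.956]
contact_force: [0.3, -0.3, -0.5]
opening: 0.0459
```

```bash
python3 -c "
from h import *
st()"
```

```text
t 38.33 p [ 0.4941 -0.2755  0.1468] rpy [179.88  -0.23 169.39] q [-0.64  0.5   1.54  0.    1.11 -2.03] F [ 0.3 -0.3 -0.5] T [ 0.11 -0.21  0.02] op 0.0459
```

jog_arm(
  deltas=[0,0,0,0,0,0,0,0,0,0,0,0,0,0,0,0,0,0,0,0,0,0,0,0,0,0,0,0,0,0],
  claw=0,
  newtons=20,
)

```text
time: 38.75
tool_pos: [0.4956, -0.2766, 0.1496]
tool_rot: [-3.141, 0.001, 2.957]
contact_force: [0.6, 0.0, 2.7]
opening: 0.0195
```

```bash
python3 -c "
from h import *
st()"
```

```text
t 38.75 p [ 0.4956 -0.2766  0.1496] rpy [-1.7996e+02  8.0000e-02  1.6945e+02] q [-0.64  0.5   1.53 -0.    1.11 -2.03] F [0.6 0.  2.7] T [ 0.16 -0.12  0.02] op 0.0195
```

jog_arm(
  deltas=[0,0,0,0,0,0,0,0,0,0,0,0,0,0,0,0,0,0,0,0,0,0,0,0],
  newtons=40,
)

```text
time: 39.08
tool_pos: [0.4956, -0.2767, 0.1496]
tool_rot: [-3.141, 0.001, 2.957]
contact_force: [0.6, -0.1, 6.1]
opening: 0.0186
```

```bash
python3 -c "
from h import *
st()"
```

```text
t 39.08 p [ 0.4956 -0.2767  0.1496] rpy [-1.7996e+02  8.0000e-02  1.6945e+02] q [-0.64  0.5   1.53  0.    1.11 -2.03] F [ 0.6 -0.1  6.1] T [ 0.07 -0.1   0.02] op 0.0186
```

jog_arm(
  deltas=[0,0,0,0,0,-0.03,0,0,0,0,0,-0.06,0,0,0,0,0,-0.09,0,0,0,0,0,-0.12,0,0,0,0,0,-0.12],
)

```text
time: 39.5
tool_pos: [0.4958, -0.2759, 0.1496]
tool_rot: [3.141, 0.001, 2.767]
contact_force: [0.4, 3.5, 6.1]
opening: 0.0186
```

```bash
python3 -c "
from h import *
st(); snap('scene','s13',crop=(110,90,230,180),scale=6)"
```

```text
t 39.5 p [ 0.4958 -0.2759  0.1496] rpy [1.7994e+02 7.0000e-02 1.5851e+02] q [-0.64  0.5   1.53  0.    1.11 -1.84] F [0.4 3.5 6.1] T [ 0.61 -0.28  0.08] op 0.0186
```

View pics/s13.png

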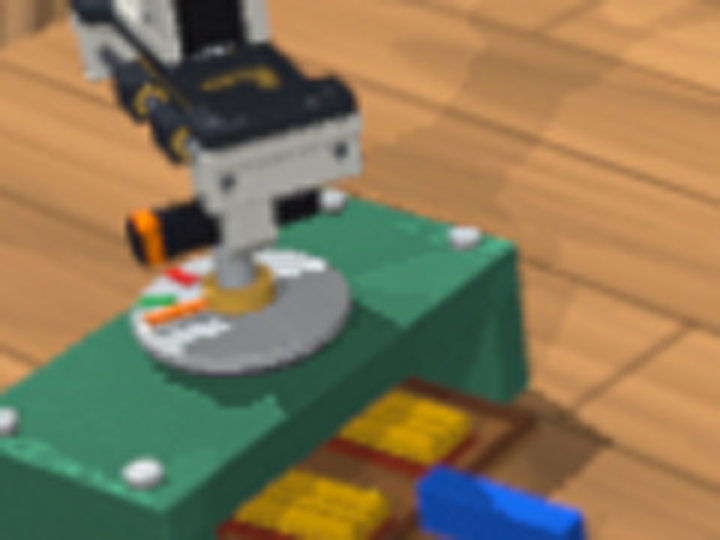

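The fingertips reach down to the 20 mm stem, which explains the 18.6 mm opening. Tray tab and samples show under the bridge at (500,500) and (400,430). I raise the grip onto the bar only.

jog_arm(
  deltas=[0,0,0,0,0,0,0,0,0,0,0,0,0,0,0.07,0,0,0,0,0,0.07,0,0,0],
  claw=0.4,
)

```text
time: 39.88
tool_pos: [0.4955, -0.2767, 0.1566]
tool_rot: [-3.141, 0.001, 2.769]
contact_force: [-0.0, -0.2, 0.6]
opening: 0.0361
```

jog_arm(
  deltas=[0,0,0,0,0,0,0,0,0,0,0,0,0,0,0,0,0,0,0,0,0,0,0,0,0,0,0,0,0,0],
  claw=0,
  newtons=50,
)

```text
time: 40.3
tool_pos: [0.4954, -0.2757, 0.1556]
tool_rot: [3.14, -0.0, 2.769]
contact_force: [1.0, 3.3, 0.4]
opening: 0.0172
```

```bash
python3 -c "
from h import *
st()"
```

```text
t 40.3 p [ 0.4954 -0.2757  0.1556] rpy [ 1.7992e+02 -2.0000e-02  1.5865e+02] q [-0.64  0.49  1.52  0.    1.12 -1.84] F [1.  3.3 0.4] T [ 0.73 -0.46 -0.02] op 0.0172
```

jog_arm(
  deltas=[0,0,0,0,0,-0.03,0,0,0,0,0,-0.06,0,0,0,0,0,-0.06,0,0,0,0,0,-0.06],
)

```text
time: 40.63
tool_pos: [0.4956, -0.2753, 0.1556]
tool_rot: [3.14, -0.001, 2.675]
contact_force: [2.1, 5.1, 1.3]
opening: 0.0173
```

```bash
python3 -c "
from h import *
st()"
```

```text
t 40.63 p [ 0.4956 -0.2753  0.1556] rpy [ 1.7990e+02 -3.0000e-02  1.5326e+02] q [-0.64  0.49  1.52  0.    1.12 -1.75] F [2.1 5.1 1.3] T [ 1.   -0.53  0.07] op 0.0173
```

jog_arm(
  deltas=[0,0,0,0,0,-0.03,0,0,0,0,0,-0.06,0,0,0,0,0,-0.06,0,0,0,0,0,-0.06],
)

```text
time: 40.97
tool_pos: [0.4958, -0.2749, 0.1556]
tool_rot: [3.139, -0.001, 2.581]
contact_force: [3.5, 6.6, 1.0]
opening: 0.0173
```

```bash
python3 -c "
from h import *
st()"
```

```text
t 40.97 p [ 0.4958 -0.2749  0.1556] rpy [ 1.7986e+02 -4.0000e-02  1.4786e+02] q [-0.64  0.49  1.52  0.    1.12 -1.65] F [3.5 6.6 1. ] T [ 1.24 -0.69  0.09] op 0.0173
```

jog_arm(
  deltas=[0,0,0,0,0,-0.03,0,0,0,0,0,-0.06,0,0,0,0,0,-0.06,0,0,0,0,0,-0.06],
)

```text
time: 41.3
tool_pos: [0.496, -0.2745, 0.1555]
tool_rot: [3.138, -0.001, 2.487]
contact_force: [4.8, 8.0, 0.4]
opening: 0.0172
```

```bash
python3 -c "
from h import *
st()"
```

```text
t 41.3 p [ 0.496  -0.2745  0.1555] rpy [ 1.7982e+02 -6.0000e-02  1.4247e+02] q [-0.64  0.49  1.52  0.    1.12 -1.56] F [4.8 8.  0.4] T [ 1.43 -0.95  0.05] op 0.0172
```

jog_arm(
  deltas=[0.005,0.01,0,0,0,-0.03,0.01,0.02,0,0,0,-0.06,0.01,0.02,0,0,0,-0.06,0.01,0.02,0,0,0,-0.06],
)

```text
time: 41.63
tool_pos: [0.4964, -0.274, 0.1556]
tool_rot: [3.141, -0.0, 2.394]
contact_force: [2.5, 2.3, -0.9]
opening: 0.0173
```

```bash
python3 -c "
from h import *
st()"
```

```text
t 41.63 p [ 0.4964 -0.274   0.1556] rpy [ 1.7996e+02 -2.0000e-02  1.3714e+02] q [-0.64  0.49  1.52  0.    1.12 -1.46] F [ 2.5  2.3 -0.9] T [ 0.57 -0.56  0.09] op 0.0173
```

jog_arm(
  deltas=[0,0,0,0,0,-0.03,0,0,0,0,0,-0.05,0,0,0,0,0,-0.05,0,0,0,0,0,-0.05],
)

```text
time: 41.97
tool_pos: [0.4967, -0.2738, 0.1556]
tool_rot: [3.14, -0.0, 2.315]
contact_force: [4.2, 4.5, -0.1]
opening: 0.0175
```

```bash
python3 -c "
from h import *
st()"
```

```text
t 41.97 p [ 0.4967 -0.2738  0.1556] rpy [ 1.7992e+02 -2.0000e-02  1.3263e+02] q [-0.64  0.49  1.52  0.    1.12 -1.38] F [ 4.2  4.5 -0.1] T [ 0.81 -0.79  0.06] op 0.0175
```

jog_arm(
  deltas=[0.005,0.01,0,0,0,-0.03,0.01,0.01,0,0,0,-0.04,0.01,0.01,0,0,0,-0.04],
)

```text
time: 42.22
tool_pos: [0.497, -0.2735, 0.1556]
tool_rot: [-3.141, -0.0, 2.251]
contact_force: [-0.1, 1.4, -0.4]
opening: 0.0176
```

```bash
python3 -c "
from h import *
st()"
```

```text
t 42.22 p [ 0.497  -0.2735  0.1556] rpy [-1.7998e+02 -3.0000e-02  1.2900e+02] q [-0.64  0.49  1.52 -0.    1.12 -1.32] F [-0.1  1.4 -0.4] T [ 0.22 -0.22  0.11] op 0.0176
```

jog_arm(
  deltas=[0,0,0,0,0,-0.02,0,0,0,0,0,-0.04,0,0,0,0,0,-0.04],
)

```text
time: 42.47
tool_pos: [0.4973, -0.2733, 0.1556]
tool_rot: [3.141, -0.0, 2.188]
contact_force: [2.5, 1.6, -1.6]
opening: 0.0176
```

```bash
python3 -c "
from h import *
st()"
```

```text
t 42.47 p [ 0.4973 -0.2733  0.1556] rpy [ 1.7999e+02 -1.0000e-02  1.2539e+02] q [-0.64  0.49  1.52  0.    1.12 -1.26] F [ 2.5  1.6 -1.6] T [ 0.37 -0.46  0.33] op 0.0176
```

jog_arm(
  deltas=[0,0,0,0,0,-0.02,0,0,0,0,0,-0.04,0,0,0,0,0,-0.04],
)

```text
time: 42.72
tool_pos: [0.4975, -0.2732, 0.1556]
tool_rot: [3.141, -0.0, 2.126]
contact_force: [3.0, 2.2, -1.5]
opening: 0.0174
```

```bash
python3 -c "
from h import *
st()"
```

```text
t 42.72 p [ 0.4975 -0.2732  0.1556] rpy [ 1.7996e+02 -1.0000e-02  1.2181e+02] q [-0.64  0.49  1.52  0.    1.12 -1.19] F [ 3.   2.2 -1.5] T [ 0.53 -0.67  0.39] op 0.0174
```

The torque has climbed to 0.39 N m: the dial has stopped at about yaw 130° and the clutch is near its peak.

jog_arm(
  deltas=[0,0,0,0,0,-0.02,0,0,0,0,0,-0.04,0,0,0,0,0,-0.04],
)

```text
time: 42.97
tool_pos: [0.4977, -0.273, 0.1556]
tool_rot: [3.14, -0.0, 2.063]
contact_force: [4.7, 3.5, -1.8]
opening: 0.0175
```

```bash
python3 -c "
from h import *
st()"
```

```text
t 42.97 p [ 0.4977 -0.273   0.1556] rpy [ 1.7993e+02 -1.0000e-02  1.1820e+02] q [-0.64  0.49  1.52  0.    1.12 -1.13] F [ 4.7  3.5 -1.8] T [ 0.65 -0.91  0.26] op 0.0175
```

jog_arm(
  deltas=[0,0,0,0,0,-0.02,0,0,0,0,0,-0.04,0,0,0,0,0,-0.04],
)

```text
time: 43.22
tool_pos: [0.498, -0.2729, 0.1556]
tool_rot: [3.14, -0.0, 2.0]
contact_force: [5.5, 4.9, -2.9]
opening: 0.0169
```

```bash
python3 -c "
from h import *
st()"
```

```text
t 43.22 p [ 0.498  -0.2729  0.1556] rpy [ 1.7989e+02 -1.0000e-02  1.1458e+02] q [-0.64  0.49  1.52  0.    1.12 -1.07] F [ 5.5  4.9 -2.9] T [ 0.73 -1.07 -0.08] op 0.0169
```

jog_arm(
  deltas=[0,0,0,0,0,-0.02,0,0,0,0,0,-0.04,0,0,0,0,0,-0.04],
)

```text
time: 43.47
tool_pos: [0.4983, -0.2727, 0.1556]
tool_rot: [3.139, -0.0, 1.937]
contact_force: [5.8, 4.5, -3.2]
opening: 0.0169
```

```bash
python3 -c "
from h import *
st()"
```

```text
t 43.47 p [ 0.4983 -0.2727  0.1556] rpy [ 1.7985e+02 -2.0000e-02  1.1097e+02] q [-0.64  0.49  1.52  0.    1.12 -1.  ] F [ 5.8  4.5 -3.2] T [ 0.82 -1.27 -0.07] op 0.0169
```

The torque reversed, so the click is over. I follow on to about 0.5 rad of slip before letting go.

jog_arm(
  deltas=[0.005,0.005,0,0,0,-0.02,0.01,0.01,0,0,0,-0.04,0.01,0.01,0,0,0,-0.04],
)

```text
time: 43.72
tool_pos: [0.4987, -0.2725, 0.1556]
tool_rot: [3.141, 0.001, 1.875]
contact_force: [4.5, 0.7, -3.7]
opening: 0.017
```

```bash
python3 -c "
from h import *
st()"
```

```text
t 43.72 p [ 0.4987 -0.2725  0.1556] rpy [1.7995e+02 4.0000e-02 1.0740e+02] q [-0.64  0.49  1.52  0.    1.12 -0.94] F [ 4.5  0.7 -3.7] T [ 0.25 -0.77  0.07] op 0.017
```

jog_arm(
  deltas=[0,0,0,0,0,-0.02,0,0,0,0,0,-0.04,0,0,0,0,0,-0.04],
)

```text
time: 43.97
tool_pos: [0.499, -0.2724, 0.1557]
tool_rot: [3.14, 0.001, 1.812]
contact_force: [5.5, 1.8, -3.9]
opening: 0.0171
```

```bash
python3 -c "
from h import *
st()"
```

```text
t 43.97 p [ 0.499  -0.2724  0.1557] rpy [1.799e+02 3.000e-02 1.038e+02] q [-0.64  0.49  1.52  0.    1.12 -0.88] F [ 5.5  1.8 -3.9] T [ 0.36 -1.1   0.09] op 0.0171
```

The ±0.08 N m readings suggest the dial itself sprang back to complete the click and now turns along with the handle. I stop, release and look.

jog_arm(
  deltas=[0,0,0,0,0,0,0,0,0,0,0,0,0,0,0,0,0,0,0,0,0,0,0,0],
  claw=0.45,
)

```text
time: 44.3
tool_pos: [0.4979, -0.2728, 0.1559]
tool_rot: [-3.141, 0.0, 1.811]
contact_force: [-0.2, -0.2, 0.2]
opening: 0.0386
```

jog_arm(
  deltas=[0,0,0.2,0,0,0,0,0,0.5,0,0,0,0,0,0.8,0,0,0,0,0,0.8,0,0,0],
)

```text
time: 44.63
tool_pos: [0.5001, -0.2741, 0.242]
tool_rot: [3.135, 0.008, 1.811]
contact_force: [0.9, 0.7, 0.5]
opening: 0.0413
```

jog_arm(
  deltas=[0,0.3,0.3,0,0,0,0,0.7,0.5,0,0,0,-0.3,1,0.5,0,0,0,-0.3,1,0.5,0,0,0],
)

```text
time: 44.97
tool_pos: [0.4647, -0.1678, 0.2862]
tool_rot: [-3.14, -0.003, 1.814]
contact_force: [0.3, -0.3, 0.3]
opening: 0.0417
```

jog_arm(
  deltas=[0,0.3,0,0,0,0,-0.3,0.7,0,0,0,0,-0.3,1,0,0,0,0,-0.3,1,0,0,0,0],
)

```text
time: 45.3
tool_pos: [0.4361, -0.0678, 0.2858]
tool_rot: [-3.141, -0.002, 1.815]
contact_force: [-0.6, 0.2, -0.4]
opening: 0.041
```

```bash
python3 -c "
from h import *
st(); a=snap('top','t14',crop=(325,135,435,250),scale=4.5); b=snap('scene','s14',crop=(60,80,200,180),scale=4.5)"
python3 - <<'E'
import cv2,numpy as np
E
```

```text
t 45.3 p [ 0.4361 -0.0678  0.2858] rpy [-1.7998e+02 -1.3000e-01  1.0396e+02] q [-0.33  0.15  1.65  0.    1.35 -0.57] F [-0.6  0.2 -0.4] T [ 0.03 -0.11  0.04] op 0.041
```

View pics/t14.png

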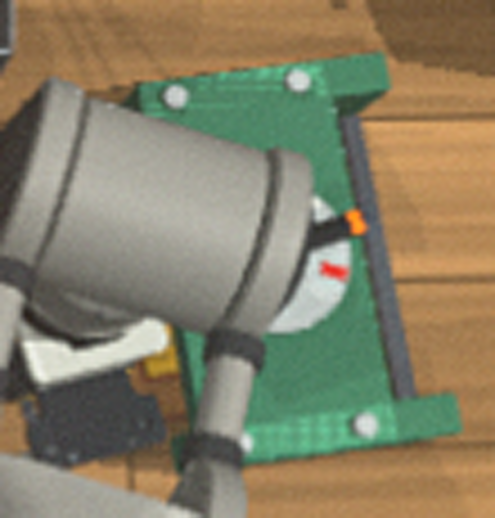

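The bar now points at (356,222) with the red mark still clear of it at (334,270). Green is hidden under the bar, as it should be. I move the arm away for a final check.

jog_arm(
  deltas=[0,0.3,0,0,0,0,-0.3,0.7,0,0,0,0,-0.3,1,0,0,0,0,-0.3,1,0,0,0,0],
)

```text
time: 45.73
tool_pos: [0.407, 0.0311, 0.2857]
tool_rot: [-3.142, -0.002, 1.814]
contact_force: [-0.9, 0.5, -0.1]
opening: 0.0414
```

jog_arm(
  deltas=[0,0.4,0,0,0,0,0,0.8,0,0,0,0,0,1,0,0,0,0,0,1,0,0,0,0],
)

```text
time: 46.07
tool_pos: [0.4089, 0.1295, 0.2855]
tool_rot: [3.141, -0.001, 1.813]
contact_force: [-0.7, 0.1, 0.3]
opening: 0.0414
```

jog_arm(
  deltas=[0,0.4,0,0,0,0,0,0.8,0,0,0,0,0,1,0,0,0,0,0,1,0,0,0,0],
)

```text
time: 46.4
tool_pos: [0.4092, 0.2294, 0.2852]
tool_rot: [3.142, -0.0, 1.813]
contact_force: [-0.4, -0.8, 0.2]
opening: 0.0411
```

Run:
```python
from h import *
st(); a=snap('top','t15',crop=(300,125,440,255),scale=2.85); b=snap('scene','s15',crop=(80,85,220,215),scale=2.85)
cv2.imwrite('pics/f15.png',np.hstack([a,b])[:,:,::-1])
im=rd('t15');h,s,v=hsv(im); Z=np.zeros(im.shape[:2],bool);Z[160:225,350:425]=1
ax=np.array([.496,-.277])
im0=rd('t0')
for n,I in(('t0',im0),('t15',im)):
    h,s,v=hsv(I)
    for k,m,z in(('red',((h<5)|(h>174))&(s>170)&(v>130),.11),('green',(h>50)&(h<72)&(s>150)&(v>130),.11),('orange',(h>6)&(h<17)&(s>200)&(v>180),.156)):
        ys,xs=np.where(m&Z)
        if len(xs): p=w('top',xs.mean(),ys.mean(),z)-ax; print(n,k,len(xs),np.round(p,4),np.degrees(np.arctan2(p[1],p[0])).round(1))
for b in blobs(im,masks(im)['blue'],.034)+blobs(im,masks(im)['gold'],.032):
    if b[2]<120 and b[1]<.2: print(b)
```

```text
t 46.4 p [0.4092 0.2294 0.2852] rpy [ 1.8000e+02 -2.0000e-02  1.0387e+02] q [0.35 0.2  1.58 0.   1.36 0.1 ] F [-0.4 -0.8  0.2] T [-0.04 -0.11  0.04] op 0.0411
t0 red 7 [ 0.0108 -0.0411] -75.3
t0 green 1 [ 0.0349 -0.0325] -43.0
t0 orange 18 [ 0.0367 -0.0021] -3.3
t15 red 7 [-0.0088 -0.0414] -102.1
t15 orange 12 [ 0.0164 -0.0432] -69.3
(0.4757, -0.1296, 76, 17, -83.4, array([523., 317.]))
(0.5211, -0.1961, 34, 30, 7.9, array([553., 295.]))
```

View pics/f15.png

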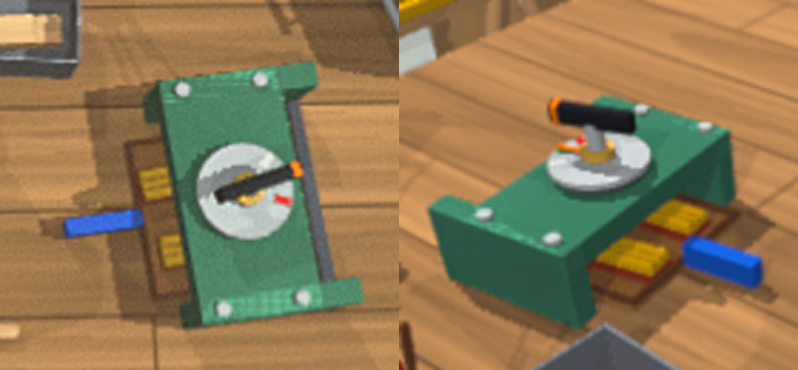

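The final picture shows the tray under the bridge with the tab at (100,222) and samples flat at (155,185) and (172,250). The pointer and orange end are about 33° short of the red mark, which gives a slip of about 0.63 rad. The tab's far end puts the tray within about 2 mm of home.

```bash
python3 -c "
from h import *
print(robot.hand_in())"
```

```text
the job is handed in; nothing more can be done
None
```

I finished the job and handed it in at about 46 s of the 208 s allowed; no verdict was reported. The three packing blocks are in the bin, all four samples lie gilded side up in the tray, the tray is home, and the handle was turned over its first click only.

- **Samples:** One sample was knocked 2–3 cm while already in the tray. I measured it flat and inside the rim, with its centre at about x 59 mm, y −23 mm in the tray, and left it there. After the slide only the outer ends of the front pair could be seen; they looked flat. The other two are hidden under the bridge, and I did not see them again.
- **Tray:** It was pushed until the force jumped at the stop (31 N). The last picture puts it within about 2 mm of home and 3 mm sideways.
- **Handle:** My first grip caught the stem under the bar, so I regripped higher. The torque then rose to 0.39 N m and reversed. The dial sprang back a little at the click, and I stopped there.
- **Last check:** The final picture puts the clutch at about 0.63 rad, with the red mark still about 33° on. This comes from the bar's and red mark's angles, because the bar hides the green mark.
- **Bystanders:** The jars and lid were never touched, and the arm ended clear of everything. I did not measure their positions again at the end.

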